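Clear the jammed post chute

TASK

A D-section bar stands stuck in the slot of the feed chute and holds back the steel posts: lift it out so that the posts roll down to the end stop by themselves. Lay the bar on the sloped rest, flat side against the slope and one end on the lip, and let go of it; then take it again across its middle and lay it on the rack, flat side down on both ribs, between the cheeks. Put it down gently, do not touch the posts, and leave the other things on the desk where they are.

Things in the scene. Friction and masses are not known exactly. Their poses are not given: they have to be found in the camera images.
- chute: Fixed aluminium feed chute, 215x82 mm. Origin at desk level below the inner face of its end stop, mid-width; x points uphill (roughly away from the robot). Floor 74 mm wide between walls 20 mm high, sloping 10 degrees: 36 mm above the desk at the stop, 72 mm at the upper end. A slot through the floor, 41 mm along by 39 mm across, starts 36 mm from the stop; the desk shows below.
- bar_mid (a point): Centre of the aluminium D-section bar: 140 mm long (z), 36 wide (y), 36 thick (x), 0.25 to 0.5 kg. Its flat side faces -x, 18 mm from the centre; its half-round back +x. Its parallel plane sides (y = +-18 mm) run from the flat side to x = 0. At the start it stands on end on the desk in the chute's slot, about 2 mm clear, top 140 mm up, flat side to the end stop.
- bar: The same bar; origin at the middle of the end it stands on at the start (70 mm from bar_mid along -z), same axes.
- rest_seat (a point): Where bar_mid comes when the bar lies properly on the sloped rest (its flat side on the slope, an end on the lip); axes as rest.
- rest: Fixed sloped rest: a plate 26 mm wide (x) and 88 mm long rising at 45 degrees toward +y, on a base 60x110x8 mm; origin at desk level, middle of the base. The sloping face looks to -y and up and starts at y = -35, z = 25 mm at a lip that stands 14 mm out of it. A bar on it overhangs the upper end by 52 mm and each side by 5 mm.
- rack_seat (a point): Where bar_mid comes when the bar lies on the rack: 53 mm above the desk, over the rack's middle; axes as rack.
- rack: Fixed storage rack: base 70 (x) by 110 (y) by 8 mm with two cross ribs, 10 mm thick, at y = -42 and +42 mm, tops 35 mm above the desk. Cheeks at the ribs' ends rise 11 mm above their tops, 48 mm apart along x. The bar lies along y across both ribs, between the cheeks. Origin at desk level, middle of the base.
- post1: The first of three like steel posts (25 mm diameter, 70 mm long, 0.2 kg) that lie across the chute, counted from the bottom, and roll freely; origin at its centre, axis along its y. When the chute is clear it rolls until it rests at the end stop or on the post before it, its centre 10 mm uphill of the end stop.
- post2: The second of three like steel posts (25 mm diameter, 70 mm long, 0.2 kg) that lie across the chute, counted from the bottom, and roll freely; origin at its centre, axis along its y. When the chute is clear it rolls until it rests at the end stop or on the post before it, its centre 35 mm uphill of the end stop.
- post3: The third of three like steel posts (25 mm diameter, 70 mm long, 0.2 kg) that lie across the chute, counted from the bottom, and roll freely; origin at its centre, axis along its y. When the chute is clear it rolls until it rests at the end stop or on the post before it, its centre 59 mm uphill of the end stop.
- sample_block: Bystander, to be left where it is: sample holder, black base with a block, 46x52x29 mm; origin under its middle.
- riser: Bystander, to be left where it is: black riser block, 50x50x26 mm; origin under its middle.
- iris_post: Bystander, to be left where it is: iris on a based post, 26x58x116 mm; origin under its middle.
- lens_box_b: Bystander, to be left where it is: white lens box, 47x45x19 mm; origin under its middle.
- tape_roll: Bystander, to be left where it is: roll of black tape, 58 mm across, 19 mm high; origin under its middle.
- marker: Bystander, to be left where it is: white marker pen with black cap, lying on the desk, 135 mm long, 17 mm thick; origin under its middle.
Mind the look-alikes: they are no part of the job. What is shaped like the post3 but yellow is not meant.

How it is judged:
By the outcome, as a careful person would: the job done as asked, in the order asked, and still so for the second after the job is handed in, with the robot touching nothing.
It also fails if it takes over 58 s, if anything falls off the work surface, if the arm or the gripper's body presses on something with over 40 N, if the wrist force passes 120 N, or if a joint passes its speed limit or range.

ROBOT

A 7-joint arm with a two-finger parallel gripper is mounted at the origin on a cart in front of the work surface, level with it; the furniture and walls round the work are solid. World frame = base frame: x ahead of the robot, y to its left, z up, the work surface at z = 0. Lengths are in m, angles in rad, forces in N, time in s.
With the tool pointing down it reaches from about 0.4 to 0.875 m from the base axis. Payload 19.3 kg.
Tool frame: the origin (TCP) lies at the very end of the fingers, on their centre line; the grasp point (between the pads) lies 19 mm behind it; y points along the fingers, x is the direction in which the jaws open and shut, and the axes are right-handed (so a half turn about y gives the same grasp; the last joint's range is limited). The gripper opens to 85 mm and grips with 20 to 120 N. Pads are 22 mm wide; open, the fingers measure 114 mm over their backs; the gripper's body (76 mm by 85 mm) begins 54 mm behind the grasp point. The pads swing forward as they close: fully open they stand 13 mm farther back than shut.
Start: joints at [-1.39, 0.521, -0.036, 1.599, 0.021, 1.021, -0.113], TCP at [0.155, 0.605, 0.231] pointing down, gripper open.
Joint ranges: [-2.91, 2.91], [-0.3, 2.13], [-1.5, 1.42], [0.17, 2.43], [-1.26, 4.41], [0.16, 1.93], [-2.52, 2.52]. Speed limits (rad/s): [1.89, 1.89, 2.39, 2.39, 3.01, 3.01, 3.01].

INTERFACE

Orientations are given as [roll, pitch, yaw] about the fixed x, y, z axes, in that order (R = Rz(yaw) Ry(pitch) Rx(roll)).
In Python, from workcell import bot gives the robot as it stands. The module is installed in compiled form; this text tells all that it offers.
- The arm moves only by the shell command python3 -m crank 'ROWS' [FORCE]. ROWS is JSON, a list of rows, each an object of numbers: "hand": the closure, from 0 (fully open) to 1 (shut); "dx", "dy", "dz": the shift along the tool's x, y, z in mm; "yaw": the turn about the tool's y in rad. In form: [{"hand": .., "dx": .., "dy": .., "dz": .., "yaw": ..}, ...]. A call has 1 to 12 rows; each row is the pose to reach, as a shift and turn from the pose commanded when the call began, along the tool's axes at that moment; what a row does not reach only later rows make up. A row lasts 1/12 s, in which the tool goes at most 41.7 mm and 7.16 degrees, less where a joint would pass 70% of its speed; a pose out of reach is approached as far as the arm can. A call with a gripper value outside its range is refused whole. The fingers move at their own pace and stop on an object; FORCE is the grip in N (left out, the last holds). Time passes only in rows, so rows that repeat a pose let the fingers close. It gives the time, the measured TCP pose, the force and the opening at its end, in the units of the state.
- bot.observe(): the state, without advancing time (a new reading comes with each control period).
- bot.grab_frame(name): name is "side" or "top" or "wrist"; returns the picture (400x640x3 uint8, red, green, blue); there is no depth.
- bot.camera_info(name): a dict with "fx", "fy", "cx", "cy" (pixels), "rvec" (rotation vector, rad) and "tvec" (3), from world to camera coordinates, as OpenCV has them. Camera axes: x right, y down, z forward; pixel columns grow to the right and rows downward; lengths in m; the calibration is good to about 2 mm. A picture is of the moment at which its call begins: read the wrist's pose just before it. camera_info takes no time and is no camera call; for the wrist camera it gives the pose at the moment of the call.
- bot.job_done(): hands the job in, once; it reports no verdict.
The state is a dict: "clock": time; "qpos": joint angles; "qd": joint speeds; "joint_efforts": joint torques, N m; "position": TCP position; "tool_rot": TCP orientation; "force": force on the tool from outside, world axes, zero at the start; "moment": the same for the moment, N m; "grip_width": finger opening in m.
Only numpy, scipy, OpenCV 4.12 (cv2) and the standard library are available. Lean on these libraries where they do the work, as an engineer would, in place of code of your own. Each camera call takes 0.05 s, during which the arm holds its last target.

## Working session

There is one attempt and no reset: what is moved stays moved. The work goes in short steps, Python scripts to look and compute and a shell command to move; the robot and the scene stay as the last step left them, time stands still between calls to the robot, and variables do not carry over. Pictures are saved under pics/ and viewed, and the job is handed in when it is done.

```bash
mkdir -p pics; ls; python3 - <<'E'
from workcell import bot
import cv2,numpy as np
s=bot.observe()
for k,v in s.items(): print(k,np.round(v,4))
for n in ("side","top","wrist"):
    c=bot.camera_info(n); print(n,{k:np.round(v,4).tolist() for k,v in c.items()})
    cv2.imwrite(f"pics/{n}0.png",bot.grab_frame(n)[...,::-1])
E
```

```text
pics
clock 0.0
qpos [-1.3902  0.522  -0.0363  1.6     0.0212  1.0211 -0.1128]
qd [-0.0003  0.0008 -0.001   0.0005 -0.002   0.0012 -0.0007]
joint_efforts [-1.70000e-03 -9.27129e+01  1.97920e+00 -3.69918e+01  1.78000e-02
  8.30000e-03  1.00000e-04]
position [0.155  0.6051 0.2307]
tool_rot [-1.5708e+00  1.2000e-03  1.3200e+00]
force [ 0.7615 -0.3653  0.1419]
moment [-0.024   0.0025  0.0228]
grip_width 0.0851
side {'fx': 465.5037, 'fy': 465.5037, 'cx': 326.2474, 'cy': 209.4119, 'rvec': [1.9871, 1.5925, -0.5682], 'tvec': [-0.2133, -0.3654, 1.4054]}
top {'fx': 378.9577, 'fy': 378.9577, 'cx': 314.1065, 'cy': 200.2077, 'rvec': [2.1965, -2.1554, 0.0758], 'tvec': [0.1016, 0.5731, 0.8727]}
wrist {'fx': 276.9471, 'fy': 276.9471, 'cx': 320.0702, 'cy': 199.9553, 'rvec': [-2.2944, -1.7823, -0.2539], 'tvec': [-0.6249, -0.0362, 0.3784]}
```

View pics/top0.png

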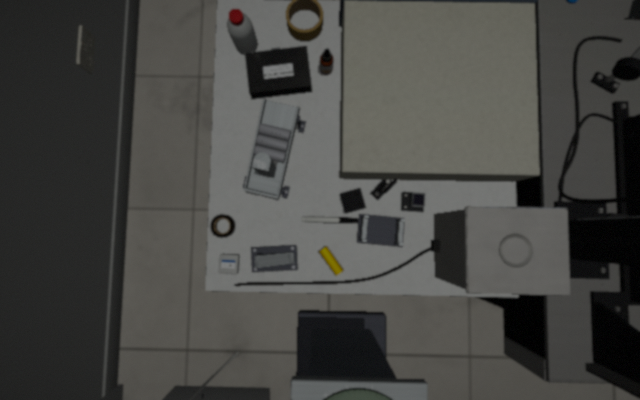

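View pics/side0.png

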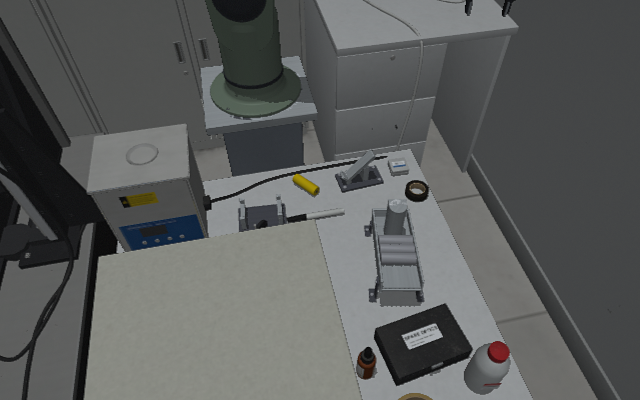

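View pics/wrist0.png

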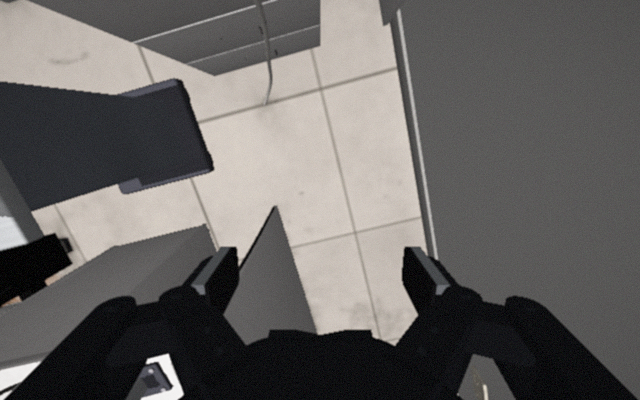

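The top view shows the chute with the bar at about (265,163), the sloped rest at (274,258), the rack at (381,230), the yellow decoy at (331,261) and the tape at (222,226). Next I enlarge it.

```bash
python3 - <<'E'
import cv2
a=cv2.imread("pics/top0.png")[85:300,200:440]; cv2.imwrite("pics/top0c.png",cv2.resize(a,None,fx=3.3,fy=2.79*3.3/2.79*0.84,interpolation=3) if 0 else cv2.resize(a,(660,591),interpolation=cv2.INTER_CUBIC))
a=cv2.imread("pics/side0.png")[150:310,200:450]; cv2.imwrite("pics/side0c.png",cv2.resize(a,(800,512),interpolation=cv2.INTER_CUBIC))
E
```

```text
(no output)
```

View pics/top0c.png

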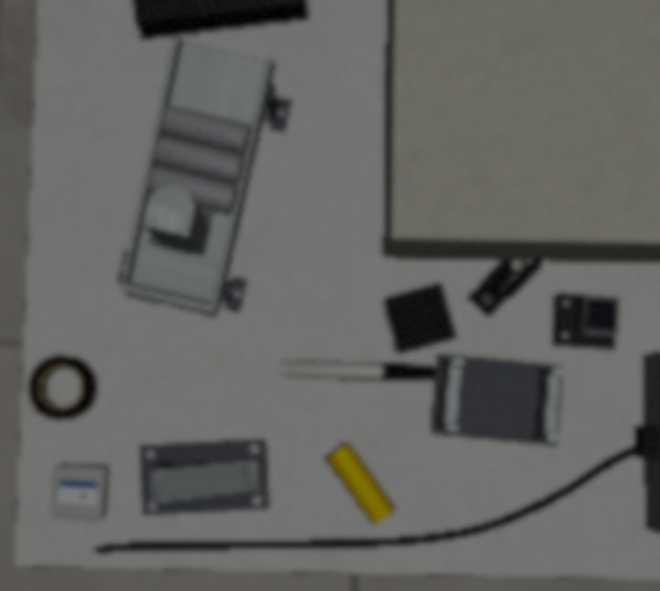

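View pics/side0c.png

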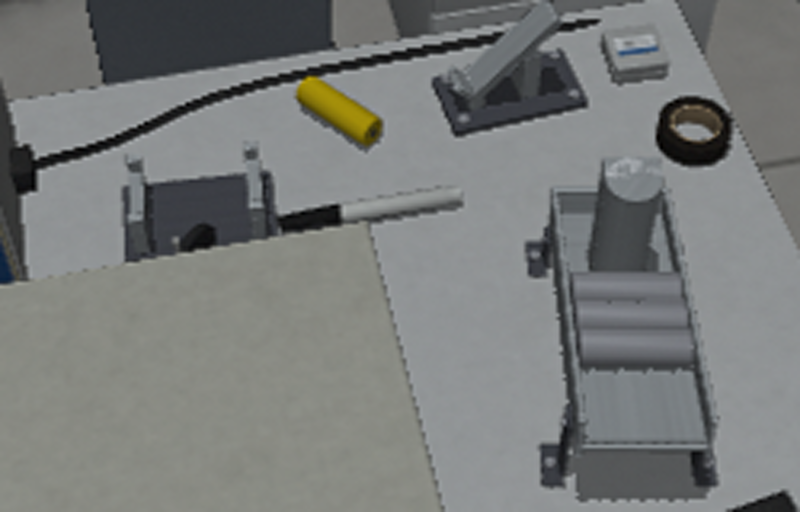

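```bash
cat > h.py <<'E'
import numpy as np,cv2
from workcell import bot
def P(n):
    c=bot.camera_info(n);K=np.array([[c['fx'],0,c['cx']],[0,c['fy'],c['cy']],[0,0,1]]);R,_=cv2.Rodrigues(np.array(c['rvec'],float));return K,R,np.array(c['tvec'],float).ravel()
def ray(n,u,v,cam=None):
    K,R,t=cam or P(n);d=R.T@np.linalg.solve(K,[u,v,1.]);return -R.T@t,d
def plane(n,u,v,z,cam=None):
    o,d=ray(n,u,v,cam);return o+d*(z-o[2])/d[2]
def proj(n,X,cam=None):
    K,R,t=cam or P(n);q=(R@np.atleast_2d(X).T).T+t;q=q@K.T;return q[:,:2]/q[:,2:]
E
python3 - <<'E'
from h import *
print("cams",[ (n,np.round(ray(n,0,0)[0],3).tolist()) for n in("top","side")])
f=lambda u,v,z:np.round(plane("top",200+u/2.75,85+v/2.75,z)*1000,1)[:2].tolist()
for nm,u,v,z in [("rest",141,447,8),("rest",265,440,8),("rest",268,507,8),("rest",144,514,8),
 ("rack ribL top ends",443,357,.035e3),("ribL",450,432,35),("ribR",560,368,35),("ribR",553,440,35),
 ("barTop",170,212,140),("stopL",122,290,56),("stopR",216,313,56),("upL",178,40,92),("upR",272,62,92),("marker cap",435,373,8),("tape",63,387,10)]:
    print(nm,f(u,v,z/1000))
f=lambda u,v,z:np.round(plane("side",200+u/3.2,150+v/3.2,z)*1000,1)[:2].tolist()
for nm,u,v,z in [("barTop",633,178,140),("upL",715,447,92),("upR",580,447,92),("restbase",434,84,8),("restbase",453,134,8),("restbase",586,103,8)]: print("side",nm,f(u,v,z/1000))
E
```

```text
cams [('top', [0.5, 0.103, 0.916]), ('side', [1.192, -0.049, 0.855])]
rest [456.3, 260.2]
rest [464.5, 152.8]
rest [407.1, 148.9]
rest [399.0, 255.8]
rack ribL top ends [538.2, 2.5]
ribL [475.3, -4.0]
ribR [530.7, -96.1]
ribR [470.3, -90.3]
barTop [639.1, 221.2]
stopL [587.9, 272.0]
stopR [570.2, 193.2]
upL [789.0, 226.3]
upR [772.0, 149.5]
marker cap [525.3, 6.2]
tape [506.9, 329.5]
side barTop [641.1, 221.8]
side upL [808.6, 222.7]
side upR [791.6, 146.2]
side restbase [414.4, 149.9]
side restbase [468.3, 152.0]
side restbase [459.5, 260.0]
```

```bash
python3 -m crank '[{"hand":0,"dx":-80,"dz":-180},{"hand":0,"dx":-80,"dz":-180},{"hand":0,"dx":-80,"dz":-180},{"hand":0,"dx":-80,"dz":-180},{"hand":0,"dx":-190,"dz":-420},{"hand":0,"dx":-190,"dz":-420},{"hand":0,"dx":-190,"dz":-420},{"hand":0,"dx":-190,"dz":-420},{"hand":0,"dx":-190,"dz":-420,"yaw":-0.03},{"hand":0,"dx":-190,"dz":-420,"yaw":-0.03},{"hand":0,"dx":-190,"dz":-420,"yaw":-0.03},{"hand":0,"dx":-190,"dz":-420,"yaw":-0.03}]' 40
python3 - <<'E'
from h import *
print(np.round(ray("wrist",0,0)[0],3), np.round(P("wrist")[1][2],3))
cv2.imwrite("pics/w1.png",bot.grab_frame("wrist")[...,::-1])
s=bot.observe();print(s['position'],s['tool_rot'],s['clock'],s['force'])
E
```

```text
[0.086 0.624 0.373] [ 0.272 -0.07  -0.96 ]
[0.15508361 0.60525615 0.23096695] [-1.57082738e+00  6.66963896e-04  1.31995449e+00] 0.2 [-0.56788937  0.02105472  0.4809618 ]$[0]: bad value
```

View pics/w1.png

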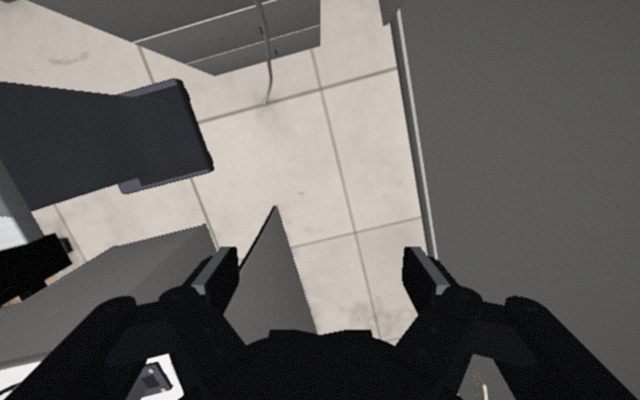

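```bash
python3 -m crank '[{"hand":0,"dx":-80,"dy":0,"dz":-180,"yaw":0},{"hand":0,"dx":-80,"dy":0,"dz":-180,"yaw":0},{"hand":0,"dx":-80,"dy":0,"dz":-180,"yaw":0},{"hand":0,"dx":-80,"dy":0,"dz":-180,"yaw":0},{"hand":0,"dx":-190,"dy":0,"dz":-420,"yaw":-0.03},{"hand":0,"dx":-190,"dy":0,"dz":-420,"yaw":-0.03},{"hand":0,"dx":-190,"dy":0,"dz":-420,"yaw":-0.03},{"hand":0,"dx":-190,"dy":0,"dz":-420,"yaw":-0.03},{"hand":0,"dx":-190,"dy":0,"dz":-420,"yaw":-0.03},{"hand":0,"dx":-190,"dy":0,"dz":-420,"yaw":-0.03},{"hand":0,"dx":-190,"dy":0,"dz":-420,"yaw":-0.03},{"hand":0,"dx":-190,"dy":0,"dz":-420,"yaw":-0.03}]' 40
python3 - <<'E'
from h import *
print(np.round(ray("wrist",0,0)[0],3), np.round(P("wrist")[1][2],3))
cv2.imwrite("pics/w2.png",bot.grab_frame("wrist")[...,::-1])
s=bot.observe();print(s['position'],s['tool_rot'],s['clock'],s['force'])
E
```

```text
clock: 1.2
position: [0.5206, 0.3103, 0.2312]
tool_rot: [-1.574, 0.002, 1.342]
force: [0.4, -0.9, 0.9]
grip_width: 0.0855
[0.45  0.328 0.373] [ 0.276 -0.066 -0.959]
[0.51824307 0.31282928 0.23098596] [-1.57212318e+00  1.49698436e-03  1.34335709e+00] 1.25 [-0.33943295 -0.62607253 -0.11801585]
```

View pics/w2.png

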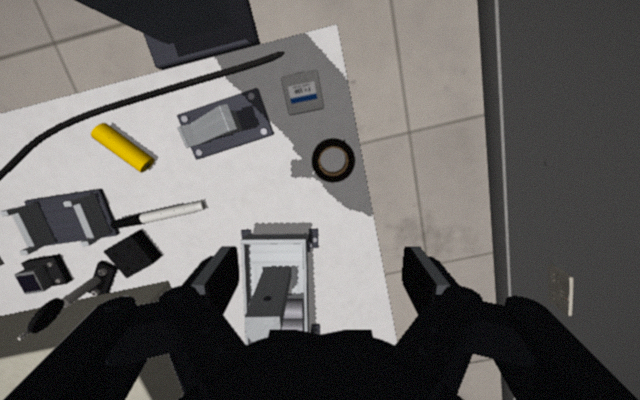

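The wrist view shows the rest at about (225,123), the rack at (60,220), the marker at (160,212), and the bar at (270,290) in the chute. Candidates for the bar and posts: the bar standing in the slot (270,290), the grey posts behind it (295,305), and the yellow cylinder (122,147), which is the decoy. By its description I choose the standing grey D-bar.

```bash
python3 - <<'E'
import cv2
a=cv2.imread("pics/w2.png")
cv2.imwrite("pics/w2a.png",cv2.resize(a[215:345,225:335],(660,600*130*6//(780) if 0 else 600),interpolation=cv2.INTER_CUBIC))
cv2.imwrite("pics/w2b.png",cv2.resize(a[80:270,0:285],(798,532),interpolation=cv2.INTER_CUBIC))
E
```

```text
(no output)
```

View pics/w2a.png

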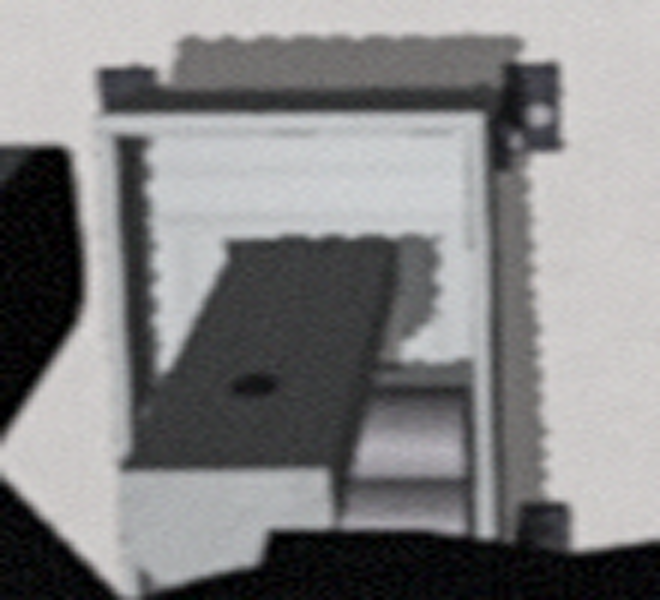

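View pics/w2b.png

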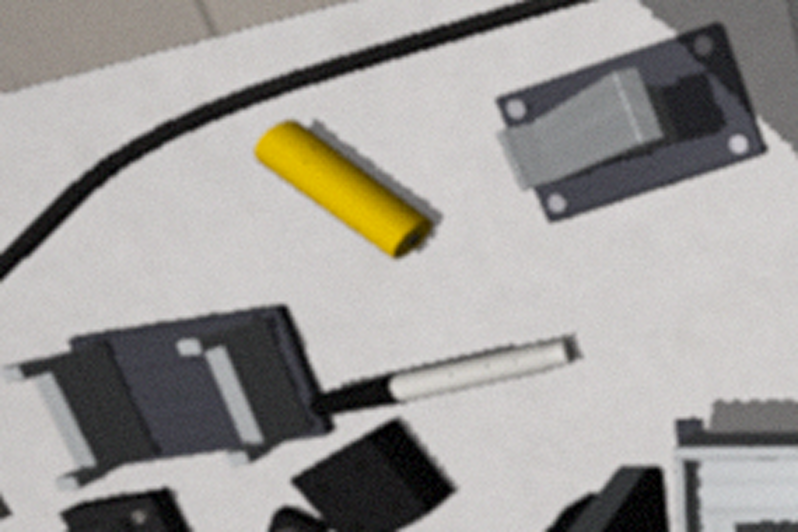

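```bash
python3 - <<'E'
from h import *
cam=P("wrist")
A=lambda u,v,z:np.round(plane("wrist",225+u/6,215+v/4.615,z,cam)[:2]*1000,1).tolist()
B=lambda u,v,z:np.round(plane("wrist",u/2.8,80+v/2.8,z,cam)[:2]*1000,1).tolist()
print("bar flat edge",A(122,467,.14),A(332,467,.14))
print("stop",A(100,115,.056),A(484,112,.056))
print("rest",[B(*p,.008) for p in[(497,98),(720,25),(767,150),(551,221)]])
print("rest slope top edge",[B(*p,.087) for p in[(614,75),(635,70),(662,137),(642,146)]])
print("rib+y corners",[B(*p,.035) for p in[(205,352),(226,347),(263,440),(243,446)]])
print("rib-y",[B(*p,.035) for p in[(36,380),(55,375),(94,462),(73,470)]])
print("rackbase",[B(*p,.008) for p in[(285,306),(332,430)]])
print("marker",B(320,404,.008),B(575,347,.008))
print("riser top",[B(*p,.026) for p in[(293,482),(400,420),(455,490)]])
E
```

```text
bar flat edge [615.9, 214.0] [623.7, 248.1]
stop [567.4, 201.6] [584.4, 279.4]
rest [[403.5, 155.1], [396.6, 261.7], [452.7, 267.4], [461.2, 159.6]]
rest slope top edge [[415.1, 235.7], [415.2, 243.4], [438.9, 245.6], [440.3, 237.6]]
rib+y corners [[481.3, -2.9], [481.3, 7.6], [527.6, 3.4], [528.3, -7.3]]
rib-y [[476.2, -85.5], [476.0, -75.7], [520.0, -80.5], [521.5, -92.5]]
rackbase [[471.2, 19.4], [536.7, 14.1]]
marker [522.2, 14.2] [522.5, 149.6]
riser top [[553.8, -1.0], [534.9, 63.8], [575.8, 75.4]]
```

```bash
python3 - <<'E'
from h import *
s0=bot.observe();cam=P("wrist")
a=bot.grab_frame("wrist")[...,::-1]
s1=bot.observe();print(s0['position'],s1['position'],s0['tool_rot'],s1['tool_rot'])
cv2.imwrite("pics/w3.png",a);np.savez("w3.npz",K=cam[0],R=cam[1],t=cam[2])
cv2.imwrite("pics/w3a.png",cv2.resize(a[215:345,225:335],(660,600),interpolation=cv2.INTER_CUBIC))
cv2.imwrite("pics/w3b.png",cv2.resize(a[80:270,0:285],(798,532),interpolation=cv2.INTER_CUBIC))
E
```

```text
[0.51824307 0.31282928 0.23098596] [0.51624471 0.31519546 0.23095825] [-1.57212318e+00  1.49698436e-03  1.34335709e+00] [-1.57093943e+00  7.17564401e-04  1.34633934e+00]
```

View pics/w3a.png

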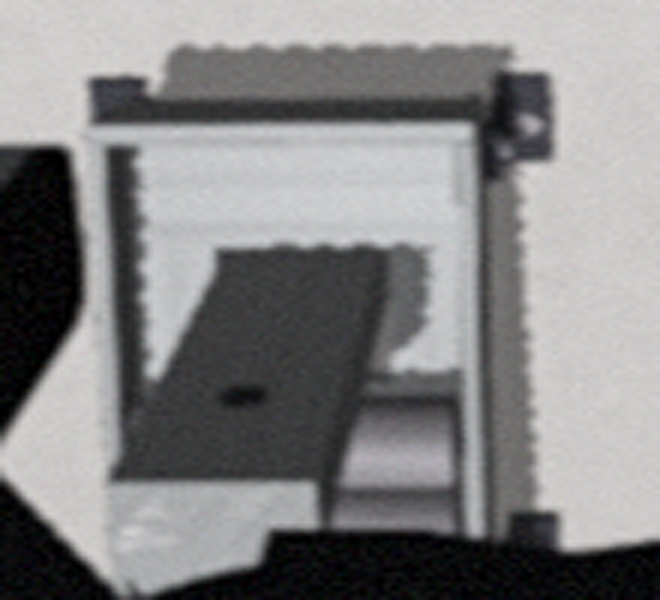

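View pics/w3b.png

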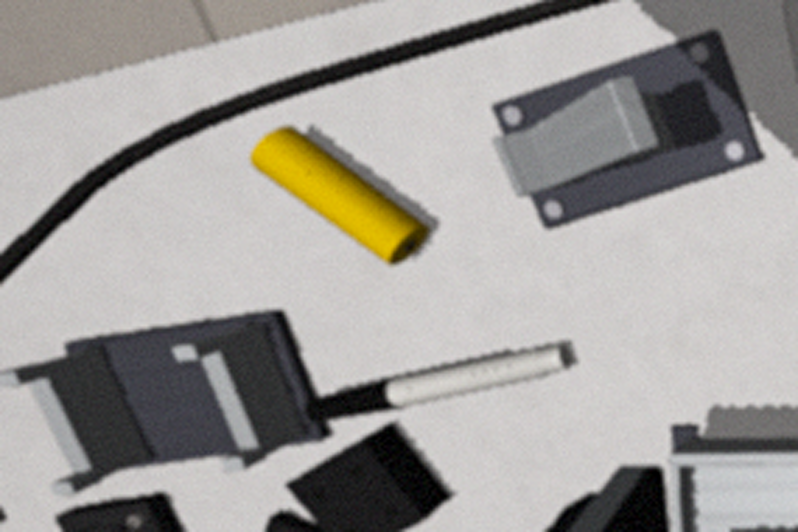

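```bash
python3 - <<'E'
from h import *
d=np.load("w3.npz");cam=(d['K'],d['R'],d['t'])
A=lambda u,v,z:np.round(plane("wrist",225+u/6,215+v/4.615,z,cam)[:2]*1000,1).tolist()
B=lambda u,v,z:np.round(plane("wrist",u/2.8,80+v/2.8,z,cam)[:2]*1000,1).tolist()
print("bar flat edge",A(112,479,.14),A(320,479,.14))
print("stop",A(90,125,.056),A(474,123,.056))
print("rest",[B(*p,.008) for p in[(492,104),(715,32),(763,156),(546,227)]])
print("rib+y corners",[B(*p,.035) for p in[(201,357),(222,352),(259,446),(239,450)]])
print("rib-y",[B(*p,.035) for p in[(33,385),(52,378),(89,467),(71,475)]])
print("rackbase",[B(*p,.008) for p in[(280,312),(328,436)]])
s=bot.observe();print(s['position'],s['tool_rot'])
E
```

```text
bar flat edge [618.5, 211.5] [626.3, 245.4]
stop [569.7, 198.6] [587.0, 276.6]
rest [[405.4, 152.0], [398.9, 258.8], [454.9, 264.9], [463.4, 156.4]]
rib+y corners [[483.1, -5.8], [483.1, 4.7], [530.0, 0.2], [529.8, -10.0]]
rib-y [[478.1, -88.2], [477.0, -77.8], [521.8, -84.2], [523.7, -94.8]]
rackbase [[473.4, 15.7], [539.3, 10.7]]
[0.51624471 0.31519546 0.23095825] [-1.57093943e+00  7.17564401e-04  1.34633934e+00]
```

```bash
python3 -m crank '[{"hand":0,"dx":-16,"dy":0,"dz":-34,"yaw":0},{"hand":0,"dx":-32,"dy":0,"dz":-68,"yaw":0},{"hand":0,"dx":-49,"dy":0,"dz":-102,"yaw":0},{"hand":0,"dx":-65,"dy":0,"dz":-135,"yaw":0},{"hand":0,"dx":-65,"dy":0,"dz":-135,"yaw":0},{"hand":0,"dx":-65,"dy":20,"dz":-135,"yaw":0},{"hand":0,"dx":-65,"dy":40,"dz":-135,"yaw":0},{"hand":0,"dx":-65,"dy":60,"dz":-135,"yaw":0},{"hand":0,"dx":-65,"dy":60,"dz":-135,"yaw":0},{"hand":0,"dx":-65,"dy":60,"dz":-135,"yaw":0}]'
python3 - <<'E'
from h import *
for n in("wrist","side","top"):
    a=bot.grab_frame(n)[...,::-1]
    if n=="side": a=cv2.resize(a[130:310,300:460],(640,600),interpolation=3)
    if n=="top": a=cv2.resize(a[85:225,210:350],(600,600),interpolation=3)
    cv2.imwrite(f"pics/g1{n}.png",a)
s=bot.observe();print(s['position'],s['tool_rot'],s['clock'],s['force'],s['qpos'])
E
```

```text
clock: 2.13
position: [0.6314, 0.2251, 0.1709]
tool_rot: [-1.569, 0.001, 1.351]
force: [-0.1, -0.4, 0.5]
grip_width: 0.0857
[0.63269802 0.22482666 0.17279485] [-1.57217736e+00 -1.17452750e-03  1.35041344e+00] 2.2833 [-0.38448478 -0.71522749  0.04334057] [-0.46536834  0.65615353  0.05697066  1.5248388  -0.04255922  0.96000042
  0.95455831]
```

View pics/g1wrist.png

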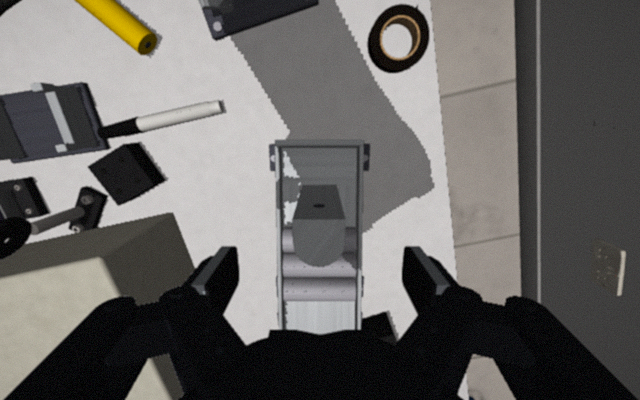

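View pics/g1side.png

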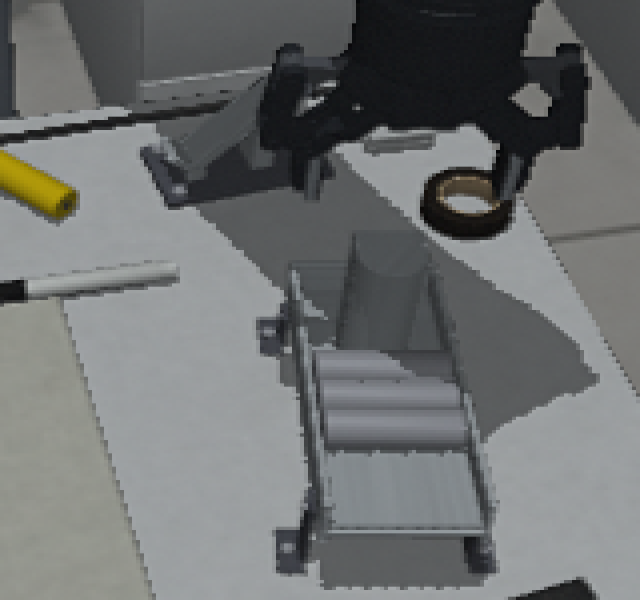

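View pics/g1top.png

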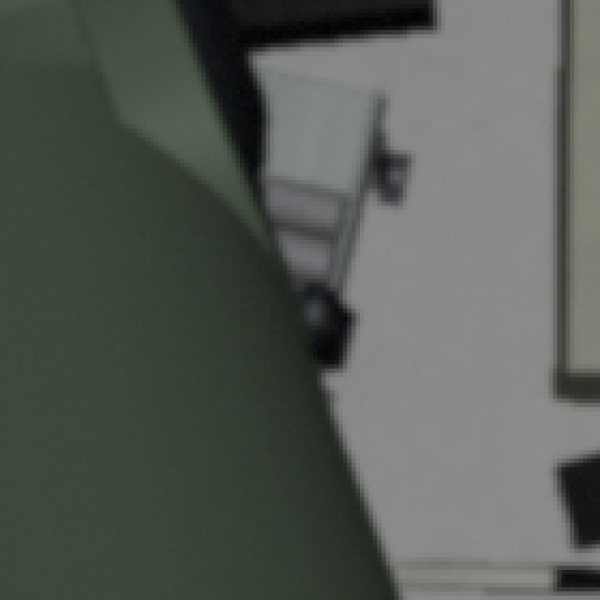

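```bash
python3 - <<'E'
from h import *
s=bot.observe();y=s['tool_rot'][2];print(s['position'])
cam=P("wrist")
for u,v in[(294,219),(346,219),(319,267)]:
    p=plane("wrist",u,v,.14,cam);d=p-s['position'];print(np.round(p*1e3,1),'tool x,z',np.round([1e3*(d[0]*np.cos(y)+d[1]*np.sin(y)),1e3*(-d[0]*np.sin(y)+d[1]*np.cos(y))],1))
E
```

```text
[0.63269802 0.22482666 0.17279485]
[621.7 209.9 140. ] tool x,z [-16.9   7.5]
[629.3 243.9 140. ] tool x,z [17.9  7.5]
[660.5 218.4 140. ] tool x,z [ -0.2 -28.6]
```

```bash
python3 -m crank '[{"hand":0,"dx":0,"dy":26,"dz":-2,"yaw":0},{"hand":0,"dx":0,"dy":52,"dz":-2,"yaw":0},{"hand":0,"dx":0,"dy":78,"dz":-2,"yaw":0},{"hand":0.2,"dx":0,"dy":78,"dz":-2,"yaw":0},{"hand":0.4,"dx":0,"dy":78,"dz":-2,"yaw":0},{"hand":0.5,"dx":0,"dy":78,"dz":-2,"yaw":0},{"hand":0.6,"dx":0,"dy":78,"dz":-2,"yaw":0},{"hand":0.7,"dx":0,"dy":78,"dz":-2,"yaw":0},{"hand":1,"dx":0,"dy":78,"dz":-2,"yaw":0},{"hand":1,"dx":0,"dy":78,"dz":-2,"yaw":0},{"hand":1,"dx":0,"dy":78,"dz":-2,"yaw":0}]' 40
python3 - <<'E'
from h import *
for n in("wrist",):
    a=bot.grab_frame(n)[...,::-1]
    cv2.imwrite(f"pics/g2{n}.png",a)
s=bot.observe();print(s['position'],s['tool_rot'],s['clock'],s['force'],s['moment'],s['grip_width'])
E
```

```text
clock: 3.2
position: [0.6353, 0.2238, 0.0956]
tool_rot: [-1.573, -0.001, 1.35]
force: [-1.0, -1.6, 8.0]
grip_width: 0.0355
[0.63528498 0.2238663  0.09554605] [-1.57319714e+00 -1.43949710e-03  1.34979186e+00] 3.25 [-0.7039222  -2.01745574  7.39856633] [-0.3330096   0.34953794  0.03337727] 0.03549543505963283
```

View pics/g2wrist.png

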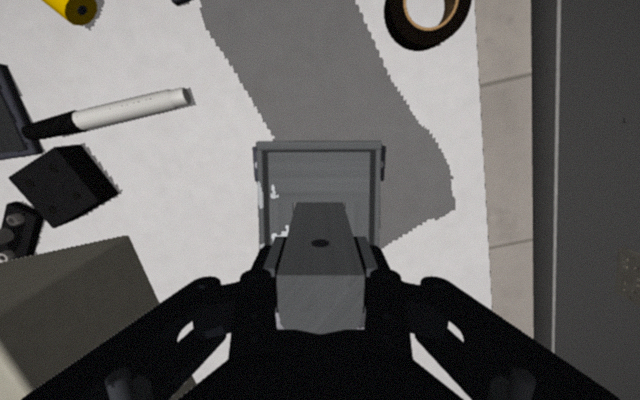

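Gripped at a width of 35.5 mm. Now I lift it straight up.

```bash
python3 -m crank '[{"hand":1,"dx":0,"dy":-10,"dz":0,"yaw":0},{"hand":1,"dx":0,"dy":-30,"dz":0,"yaw":0},{"hand":1,"dx":0,"dy":-65,"dz":0,"yaw":0},{"hand":1,"dx":0,"dy":-105,"dz":0,"yaw":0},{"hand":1,"dx":0,"dy":-145,"dz":0,"yaw":0},{"hand":1,"dx":0,"dy":-170,"dz":0,"yaw":0},{"hand":1,"dx":0,"dy":-180,"dz":0,"yaw":0},{"hand":1,"dx":0,"dy":-180,"dz":0,"yaw":0},{"hand":1,"dx":0,"dy":-180,"dz":0,"yaw":0}]' 40
python3 - <<'E'
from h import *
for n in("wrist","side"):
    a=bot.grab_frame(n)[...,::-1]
    cv2.imwrite(f"pics/l1{n}.png",a)
s=bot.observe();print(s['position'],s['tool_rot'],s['clock'],s['force'],s['moment'],s['grip_width'])
E
```

```text
clock: 4.0
position: [0.6339, 0.2236, 0.2729]
tool_rot: [-1.57, 0.0, 1.35]
force: [-0.5, 0.4, -4.6]
grip_width: 0.0354
[0.63345096 0.22348006 0.27139282] [-1.56844918  0.00166317  1.35006316] 4.1 [ 0.04786078 -0.40066484 -3.23648245] [-0.00239483  0.02433197  0.02264962] 0.03557927753026333
```

View pics/l1wrist.png

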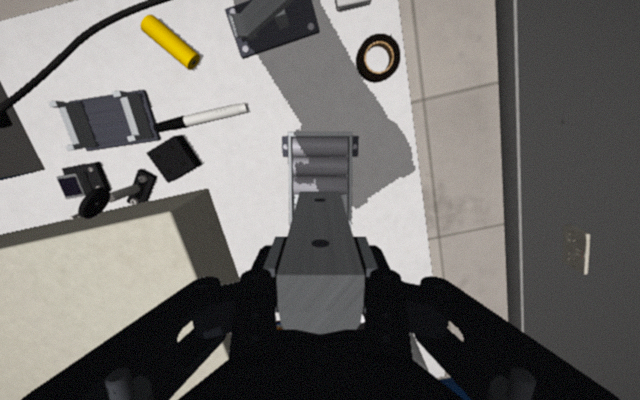

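View pics/l1side.png

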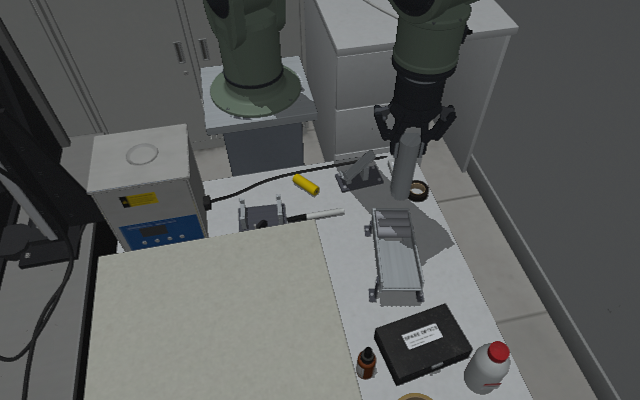

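Posts rolled down to the stop; the bar hangs vertical. Now I move over the rest while turning the flat side toward the slope.

```bash
python3 -m crank '[{"hand":1,"dx":-9,"dy":0,"dz":18,"yaw":0.1},{"hand":1,"dx":-18,"dy":0,"dz":36,"yaw":0.22},{"hand":1,"dx":-28,"dy":0,"dz":55,"yaw":0.34},{"hand":1,"dx":-38,"dy":0,"dz":74,"yaw":0.46},{"hand":1,"dx":-48,"dy":0,"dz":93,"yaw":0.58},{"hand":1,"dx":-58,"dy":0,"dz":112,"yaw":0.7},{"hand":1,"dx":-68,"dy":0,"dz":131,"yaw":0.82},{"hand":1,"dx":-78,"dy":0,"dz":150,"yaw":0.94},{"hand":1,"dx":-88,"dy":0,"dz":170,"yaw":1.06},{"hand":1,"dx":-94,"dy":0,"dz":183,"yaw":1.17},{"hand":1,"dx":-94,"dy":0,"dz":183,"yaw":1.274},{"hand":1,"dx":-94,"dy":0,"dz":183,"yaw":1.274}]' 
python3 -m crank '[{"hand":1,"dx":0,"dy":0,"dz":0,"yaw":0},{"hand":1,"dx":0,"dy":0,"dz":0,"yaw":0},{"hand":1,"dx":0,"dy":0,"dz":0,"yaw":0},{"hand":1,"dx":0,"dy":0,"dz":0,"yaw":0}]'
python3 - <<'E'
from h import *
cam=P("wrist");s=bot.observe();np.savez("w4.npz",K=cam[0],R=cam[1],t=cam[2])
for n in("wrist","side"):
    a=bot.grab_frame(n)[...,::-1]
    cv2.imwrite(f"pics/r1{n}.png",a)
print(s['position'],s['tool_rot'],s['clock'],s['force'],s['moment'],s['grip_width'],s['qpos'])
print(bot.observe()['position'])
E
```

```text
clock: 5.1
position: [0.4341, 0.1719, 0.2725]
tool_rot: [-1.572, 0.002, 0.071]
force: [0.2, 0.1, -2.8]
grip_width: 0.036
clock: 5.43
position: [0.4353, 0.172, 0.273]
tool_rot: [-1.571, 0.0, 0.077]
force: [0.4, -0.2, -4.7]
grip_width: 0.0353
[0.43528713 0.1719553  0.27297788] [-1.57123013e+00  4.33123329e-04  7.73481630e-02] 5.4333 [ 0.36633528 -0.22934855 -4.6926885 ] [-0.00686068  0.00073099  0.02293627] 0.035319497807148534 [-0.78088551  0.22825389  0.33262268  1.95844628 -0.08942946  0.96944035
 -0.32821223]
[0.4352569  0.17195318 0.27313668]
```

View pics/r1wrist.png

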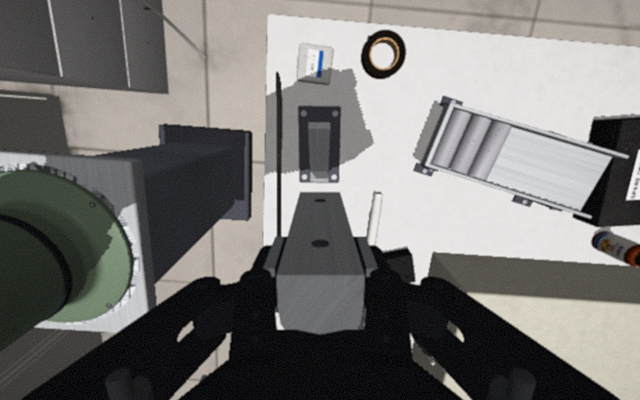

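View pics/r1side.png

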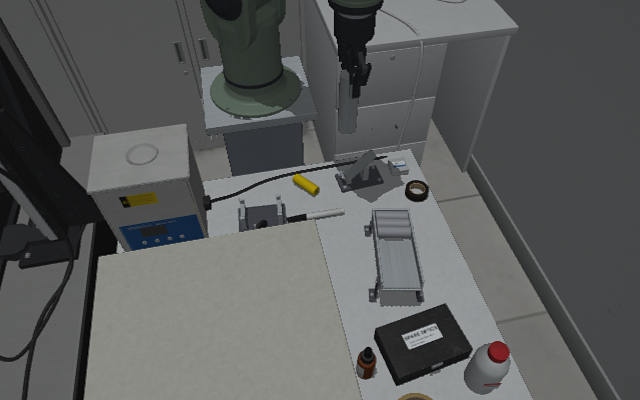

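```bash
python3 - <<'E'
import cv2
a=cv2.imread("pics/r1wrist.png")
cv2.imwrite("pics/r1a.png",cv2.resize(a[95:195,270:370],(600,600),interpolation=cv2.INTER_CUBIC))
cv2.imwrite("pics/r1b.png",cv2.resize(a[180:340,260:380],(600,800)[:2] if 0 else (450,600),interpolation=cv2.INTER_CUBIC))
E
```

```text
(no output)
```

View pics/r1a.png

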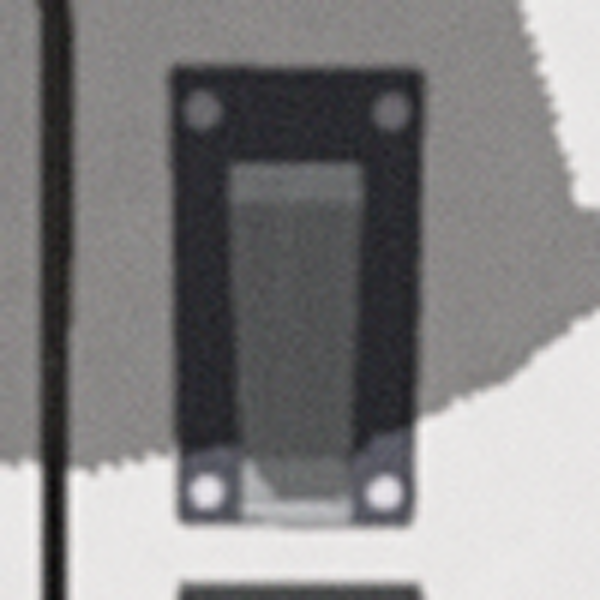

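View pics/r1b.png

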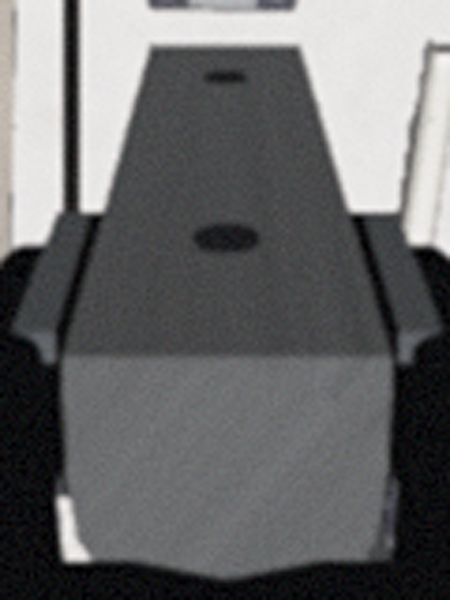

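```bash
python3 - <<'E'
from h import *
d=np.load("w4.npz");cam=(d['K'],d['R'],d['t'])
T=np.array([435.287,171.955,272.978]);y=.0773
def tl(p):
    q=p*1e3-T;return np.round([q[0]*np.cos(y)+q[1]*np.sin(y),-q[0]*np.sin(y)+q[1]*np.cos(y)],1)
def A(n,u,v,z):
    p=plane("wrist",u,v,z,cam);print(n,np.round(p*1e3,1)[:2],"tool x,z",tl(p))
a=lambda u,v:(270+u/6,95+v/6)
for q in[(170,68),(422,70),(413,522),(180,522)]:A("rest base",*a(*q),.008)
for q in[(228,203),(363,200),(230,162),(364,163)]:A("slope top",*a(*q),.087)
for q in[(243,520),(353,520),(243,497),(353,497)]:A("lip",*a(*q),.035)
for u in(276.5,365.3):A("bartop",u,274.7,.3175)
for u in(300.5,339.5):A("barbot",u,192.5,.1775)
E
```

```text
rest base [397.6 257.8] tool x,z [-30.9  88.5]
rest base [455.9 262. ] tool x,z [27.5 88.1]
rest base [464.3 155. ] tool x,z [ 27.6 -19.2]
rest base [406.1 150.4] tool x,z [-30.7 -19.2]
slope top [416.2 231.6] tool x,z [-14.4  60.9]
slope top [441.9 234.1] tool x,z [11.4 61.5]
slope top [416.1 239.1] tool x,z [-13.9  68.4]
slope top [441.5 240.9] tool x,z [11.5 68.3]
lip [422.3 158.3] tool x,z [-14.  -12.7]
lip [447.9 160.3] tool x,z [ 11.7 -12.6]
lip [421.9 163.7] tool x,z [-13.9  -7.2]
lip [447.5 165.7] tool x,z [11.7 -7.2]
bartop [416.8 183.2] tool x,z [-17.6  12.6]
bartop [452. 186.] tool x,z [17.7 12.7]
barbot [416.9 179.9] tool x,z [-17.8   9.4]
barbot [451.3 182.6] tool x,z [16.8  9.4]
```

```bash
python3 - <<'E'
import numpy as np
s,d=115,11
for ph in(45,40,35,30,25,20,15,10,5,2,0):
    p=np.radians(ph);a=14*np.tan(p)+s*np.cos(p)-d*np.sin(p);b=s*np.sin(p)+d*np.cos(p)
    y=-35+(a-b)*.7071;z=25+(a+b)*.7071
    print(ph,"grip y,z",np.round([y,z],1),"shift from vertical-contact",np.round([y-(-36.1),z-149.9],1), "rel now dz %.1f dy %.1f"%(y+34.5, 273-(z-19.5)))
E
```

```text
45 grip y,z [-36.1 149.9] shift from vertical-contact [-0. -0.] rel now dz -1.6 dy 142.6
40 grip y,z [-27.6 148.8] shift from vertical-contact [ 8.5 -1.1] rel now dz 6.9 dy 143.7
35 grip y,z [-18.9 147.1] shift from vertical-contact [17.2 -2.8] rel now dz 15.6 dy 145.4
30 grip y,z [-10.1 144.6] shift from vertical-contact [26.  -5.3] rel now dz 24.4 dy 147.9
25 grip y,z [ -1.4 141.4] shift from vertical-contact [34.7 -8.5] rel now dz 33.1 dy 151.1
20 grip y,z [  7.2 137.5] shift from vertical-contact [ 43.3 -12.4] rel now dz 41.7 dy 155.0
15 grip y,z [ 15.6 132.7] shift from vertical-contact [ 51.7 -17.2] rel now dz 50.1 dy 159.8
10 grip y,z [ 23.7 127.3] shift from vertical-contact [ 59.8 -22.6] rel now dz 58.2 dy 165.2
5 grip y,z [ 31.4 121. ] shift from vertical-contact [ 67.5 -28.9] rel now dz 65.9 dy 171.5
2 grip y,z [ 35.7 117. ] shift from vertical-contact [ 71.8 -32.9] rel now dz 70.2 dy 175.5
0 grip y,z [ 38.5 114.1] shift from vertical-contact [ 74.6 -35.8] rel now dz 73.0 dy 178.4
```

```bash
python3 -m crank '[{"hand":1,"dx":-1.5,"dy":25,"dz":-1.5,"yaw":0},{"hand":1,"dx":-1.5,"dy":60,"dz":-1.5,"yaw":0},{"hand":1,"dx":-1.5,"dy":95,"dz":-1.5,"yaw":0},{"hand":1,"dx":-1.5,"dy":120,"dz":-1.5,"yaw":0},{"hand":1,"dx":-1.5,"dy":132,"dz":-1.5,"yaw":0},{"hand":1,"dx":-1.5,"dy":136,"dz":-1.5,"yaw":0},{"hand":1,"dx":-1.5,"dy":136,"dz":-1.5,"yaw":0},{"hand":1,"dx":-1.5,"dy":136,"dz":-1.5,"yaw":0}]' 
python3 - <<'E'
from h import *
for n in("side","wrist"):
    a=bot.grab_frame(n)[...,::-1]
    if n=="side": a=cv2.resize(a[60:210,300:450],(600,600),interpolation=3)
    else: a=cv2.resize(a[60:300,220:420],(500,600),interpolation=3)
    cv2.imwrite(f"pics/r2{n}.png",a)
s=bot.observe();print(s['position'],s['tool_rot'],s['clock'],s['force'],s['moment'],s['grip_width'])
E
```

```text
clock: 6.2
position: [0.4342, 0.1706, 0.138]
tool_rot: [-1.571, -0.001, 0.076]
force: [0.6, -0.4, -2.5]
grip_width: 0.0351
[0.43435484 0.17075993 0.13833038] [-1.56994544 -0.00159987  0.07605988] 6.3 [ 0.61312291  0.06229759 -2.95692752] [-0.03270112  0.01407115  0.01162451] 0.03582140232517321
```

View pics/r2side.png

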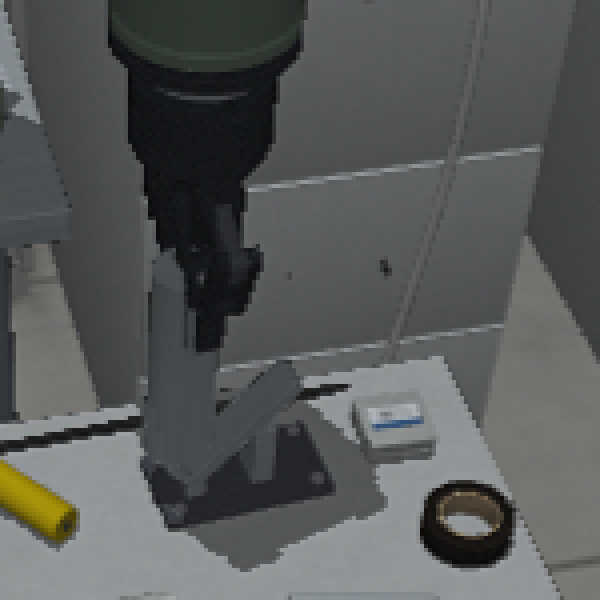

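View pics/r2wrist.png

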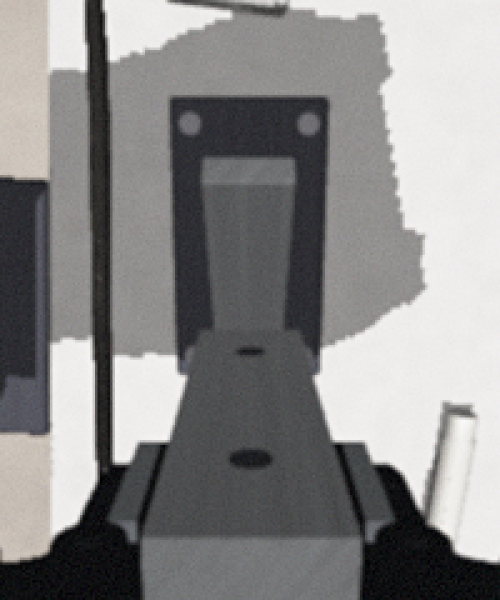

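```bash
python3 -m crank '[{"hand":1,"dx":0,"dy":2,"dz":0,"yaw":0},{"hand":1,"dx":0,"dy":4,"dz":0,"yaw":0},{"hand":1,"dx":0,"dy":6,"dz":0,"yaw":0},{"hand":1,"dx":0,"dy":7,"dz":0,"yaw":0},{"hand":1,"dx":0,"dy":7,"dz":0,"yaw":0},{"hand":1,"dx":0,"dy":7,"dz":0,"yaw":0}]' 30
python3 - <<'E'
from h import *
s=bot.observe();print(s['position'],s['force'],s['moment'],s['grip_width'])
E
```

```text
clock: 6.8
position: [0.4337, 0.1704, 0.1303]
tool_rot: [-1.571, 0.0, 0.076]
force: [0.0, -0.1, -2.8]
grip_width: 0.036
[0.43374278 0.17040727 0.13027221] [ 0.04485733 -0.09102865 -2.76719837] [ 0.07147057 -0.01496277  0.01598186] 0.0359630159488307
```

```bash
python3 -m crank '[{"hand":1,"dx":0,"dy":1.5,"dz":0,"yaw":0},{"hand":1,"dx":0,"dy":2,"dz":4,"yaw":0},{"hand":1,"dx":0,"dy":2.5,"dz":8.5,"yaw":0},{"hand":1,"dx":0,"dy":3.2,"dz":13,"yaw":0},{"hand":1,"dx":0,"dy":4.2,"dz":17,"yaw":0},{"hand":1,"dx":0,"dy":4.2,"dz":17,"yaw":0},{"hand":1,"dx":0,"dy":4.2,"dz":17,"yaw":0}]' 20
python3 - <<'E'
from h import *
for n in("side",):
    a=bot.grab_frame(n)[...,::-1]
    if n=="side": a=cv2.resize(a[60:210,300:450],(600,600),interpolation=3)
    cv2.imwrite(f"pics/r3{n}.png",a)
s=bot.observe();print(s['position'],s['force'],s['moment'],s['grip_width'])
E
```

```text
clock: 7.38
position: [0.4328, 0.1875, 0.1264]
tool_rot: [-1.571, -0.001, 0.076]
force: [-0.3, -0.8, 4.0]
grip_width: 0.0355
[0.43282859 0.18752352 0.12643595] [ 0.26770704 -1.08817424  4.98699075] [-0.13090944  0.03077279 -0.00046205] 0.03585733443181017
```

View pics/r3side.png

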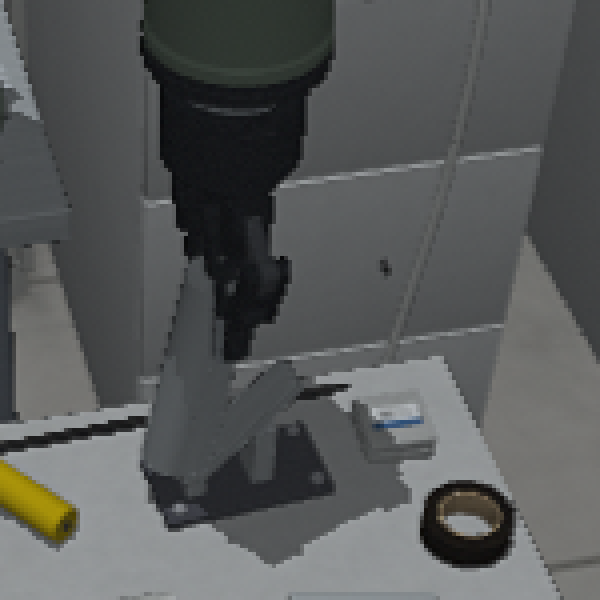

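```bash
python3 -m crank '[{"hand":1,"dx":0,"dy":0.5,"dz":4.4,"yaw":0},{"hand":1,"dx":0,"dy":1.5,"dz":8.8,"yaw":0},{"hand":1,"dx":0,"dy":3,"dz":13.2,"yaw":0},{"hand":1,"dx":0,"dy":4.5,"dz":17.5,"yaw":0},{"hand":1,"dx":0,"dy":6.4,"dz":21.8,"yaw":0},{"hand":1,"dx":0,"dy":8.4,"dz":26,"yaw":0},{"hand":1,"dx":0,"dy":10.8,"dz":30.3,"yaw":0},{"hand":1,"dx":0,"dy":13.2,"dz":34.5,"yaw":0},{"hand":1,"dx":0,"dy":15.9,"dz":38.5,"yaw":0},{"hand":1,"dx":0,"dy":18.6,"dz":42.6,"yaw":0},{"hand":1,"dx":0,"dy":18.6,"dz":42.6,"yaw":0}]' 20
python3 - <<'E'
from h import *
for n in("side",):
    a=bot.grab_frame(n)[...,::-1]
    if n=="side": a=cv2.resize(a[60:210,300:450],(600,600),interpolation=3)
    cv2.imwrite(f"pics/r4{n}.png",a)
s=bot.observe();print(s['position'],s['force'],s['moment'],s['grip_width'])
E
```

```text
clock: 8.35
position: [0.4291, 0.2306, 0.107]
tool_rot: [-1.571, 0.0, 0.077]
force: [1.3, 0.1, 1.0]
grip_width: 0.0357
[0.42909648 0.23016515 0.10717431] [ 0.66749149 -1.03822295 -1.25393973] [-0.06881217 -0.19053118  0.02226418] 0.035144512137520165
```

View pics/r4side.png

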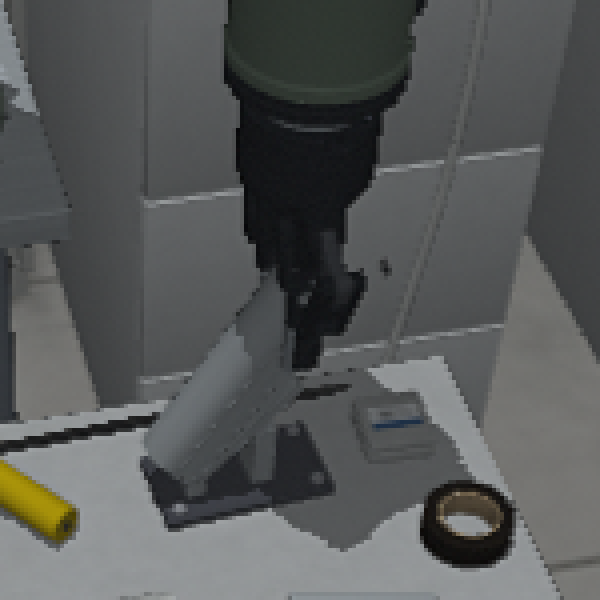

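```bash
python3 -m crank '[{"hand":1,"dx":0,"dy":3,"dz":3.8,"yaw":0},{"hand":1,"dx":0,"dy":6.3,"dz":7.7,"yaw":0},{"hand":1,"dx":0,"dy":9.3,"dz":11,"yaw":0},{"hand":1,"dx":0,"dy":12,"dz":13.5,"yaw":0},{"hand":1,"dx":0,"dy":12,"dz":13.5,"yaw":0},{"hand":1,"dx":0,"dy":12,"dz":13.5,"yaw":0}]' 20
python3 - <<'E'
from h import *
for n in("side",):
    a=bot.grab_frame(n)[...,::-1]
    if n=="side": a=cv2.resize(a[60:210,300:450],(600,600),interpolation=3)
    cv2.imwrite(f"pics/r5{n}.png",a)
s=bot.observe();print(s['position'],s['force'],s['moment'],s['grip_width'])
E
```

```text
clock: 8.9
position: [0.4281, 0.2439, 0.0953]
tool_rot: [-1.57, -0.0, 0.076]
force: [-0.5, 3.5, 0.5]
grip_width: 0.0355
[0.4281776  0.2438044  0.09543053] [-0.43401192  2.27713947 -0.35867372] [ 0.96036311 -0.11180877  0.00965484] 0.03545091205081434
```

View pics/r5side.png

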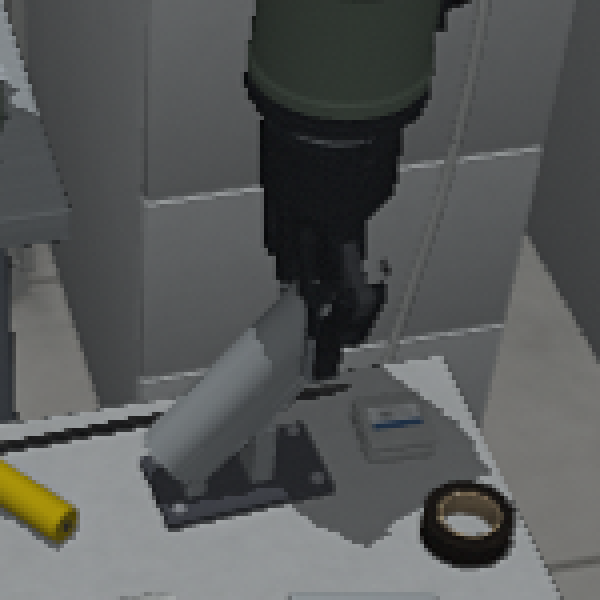

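```bash
python3 -m crank '[{"hand":0.5,"dx":0,"dy":0,"dz":0,"yaw":0},{"hand":0.4,"dx":0,"dy":0,"dz":0,"yaw":0},{"hand":0.2,"dx":0,"dy":0,"dz":0,"yaw":0},{"hand":0,"dx":0,"dy":0,"dz":0,"yaw":0},{"hand":0,"dx":0,"dy":0,"dz":0,"yaw":0},{"hand":0,"dx":0,"dy":0,"dz":0,"yaw":0},{"hand":0,"dx":0,"dy":-30,"dz":0,"yaw":0},{"hand":0,"dx":0,"dy":-70,"dz":0,"yaw":0},{"hand":0,"dx":0,"dy":-110,"dz":0,"yaw":0},{"hand":0,"dx":0,"dy":-150,"dz":-30,"yaw":0},{"hand":0,"dx":0,"dy":-150,"dz":-45,"yaw":0},{"hand":0,"dx":0,"dy":-150,"dz":-45,"yaw":0}]' 20
python3 -m crank '[{"hand":0,"dx":0,"dy":0,"dz":0,"yaw":0},{"hand":0,"dx":0,"dy":0,"dz":0,"yaw":0},{"hand":0,"dx":0,"dy":0,"dz":0,"yaw":0}]'
python3 - <<'E'
from h import *
cam=P("wrist");s=bot.observe();np.savez("w5.npz",K=cam[0],R=cam[1],t=cam[2])
for n in("wrist","side"):
    a=bot.grab_frame(n)[...,::-1]
    if n=="side": a=cv2.resize(a[60:210,300:450],(600,600),interpolation=3)
    cv2.imwrite(f"pics/r6{n}.png",a)
print(s['position'],s['tool_rot'],s['force'],s['moment'],s['grip_width'])
E
```

```text
clock: 9.95
position: [0.4328, 0.1956, 0.2481]
tool_rot: [-1.569, -0.004, 0.073]
force: [0.7, -0.8, -0.3]
grip_width: 0.0856
clock: 10.2
position: [0.4312, 0.199, 0.2448]
tool_rot: [-1.571, 0.001, 0.077]
force: [0.2, 0.6, 0.1]
grip_width: 0.0852
[0.43122602 0.19899158 0.24480554] [-1.57138851e+00  1.08065733e-03  7.67511364e-02] [0.24923551 0.63826088 0.07690794] [-0.01939978  0.02817003  0.00558088] 0.08521517988707918
```

View pics/r6side.png

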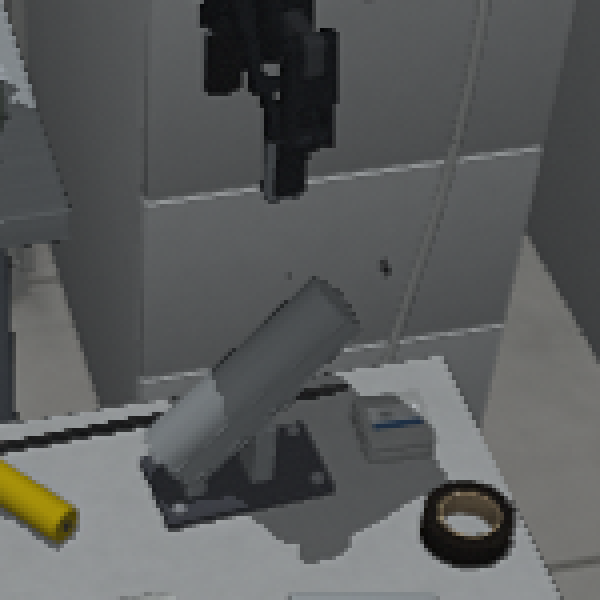

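View pics/r6wrist.png

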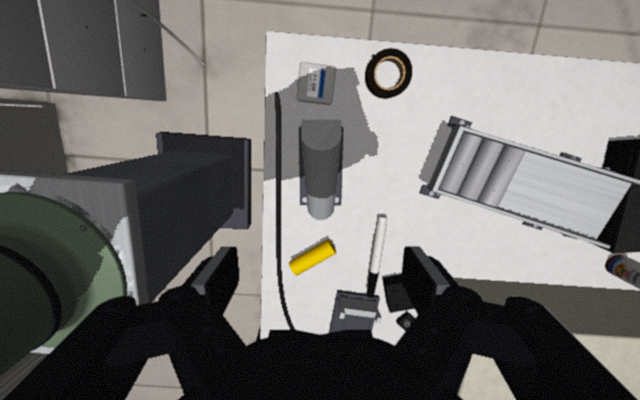

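```bash
python3 - <<'E'
from h import *
d=np.load("w5.npz");cam=(d['K'],d['R'],d['t'])
C=np.array([.43105,.2062]);y=.077
def pt(x,s,dd): # bar local
    Y=-.035+.7071*(s-dd);Z=.025+.7071*(s+dd)
    return [C[0]+x*np.cos(y)-Y*np.sin(y),C[1]+x*np.sin(y)+Y*np.cos(y),Z]
pts=[]
for s in(0,.14):
    for x,dd in[(-.018,0),(-.018,.018),(0,.036),(.018,.018),(.018,0)]: pts.append(pt(x,s,dd))
for n,c in(("wrist",cam),("side",P("side"))):
    a=bot.grab_frame("side")[...,::-1].copy() if n=="side" else cv2.imread("pics/r6wrist.png")
    q=proj(n,np.array(pts),c);o=(270,100) if n=="wrist" else (325,115)
    a=cv2.resize(a[o[1]:o[1]+130,o[0]:o[0]+110],(660,780) if 0 else (507,599),interpolation=3);k=4.61
    for u,v in q: cv2.circle(a,(int((u-o[0]+.5)*k),int((v-o[1]+.5)*k)),3,(0,0,255),-1)
    cv2.imwrite(f"pics/r7{n}.png",a)
E
```

```text
(no output)
```

View pics/r7side.png

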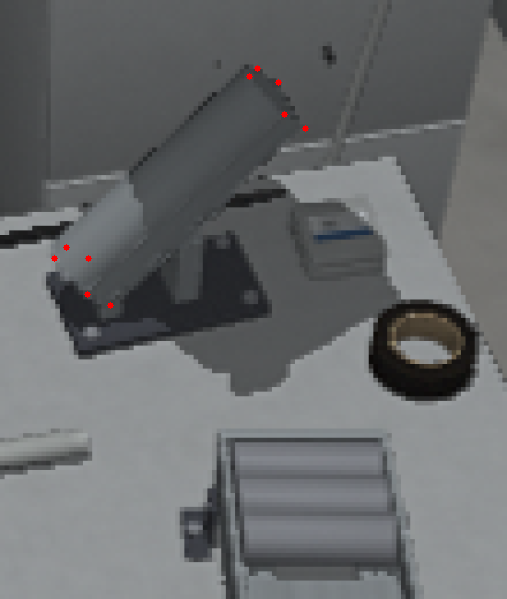

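View pics/r7wrist.png

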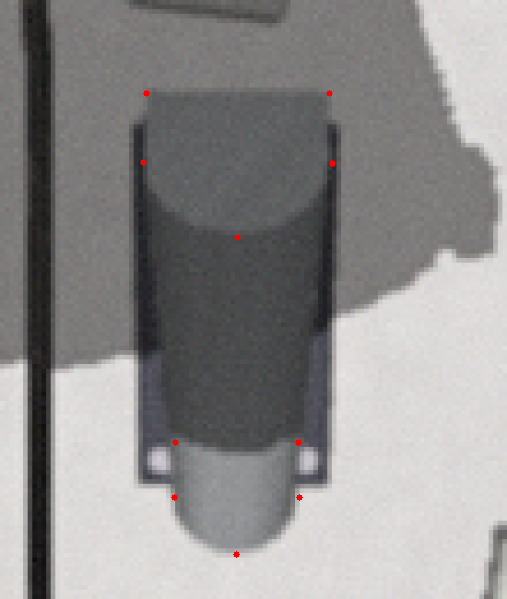

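The bar sits on the rest as predicted (flat side on the slope, end on the lip), and the posts are at the stop. Before regrasping I take a settled look at the rack.

```bash
python3 -m crank '[{"hand":0,"dx":10,"dy":0,"dz":-35,"yaw":0},{"hand":0,"dx":20,"dy":0,"dz":-75,"yaw":0},{"hand":0,"dx":30,"dy":0,"dz":-115,"yaw":0},{"hand":0,"dx":42,"dy":0,"dz":-153,"yaw":0},{"hand":0,"dx":52,"dy":0,"dz":-185,"yaw":0},{"hand":0,"dx":58,"dy":0,"dz":-209,"yaw":0},{"hand":0,"dx":58,"dy":0,"dz":-209,"yaw":0},{"hand":0,"dx":58,"dy":0,"dz":-209,"yaw":0},{"hand":0,"dx":58,"dy":0,"dz":-209,"yaw":0},{"hand":0,"dx":58,"dy":0,"dz":-209,"yaw":0},{"hand":0,"dx":58,"dy":0,"dz":-209,"yaw":0}]'
python3 - <<'E'
from h import *
cam=P("wrist");s=bot.observe();np.savez("w6.npz",K=cam[0],R=cam[1],t=cam[2],p=s['position'],r=s['tool_rot'])
a=bot.grab_frame("wrist")[...,::-1];cv2.imwrite("pics/k1.png",a)
print(s['position'],s['tool_rot'],bot.observe()['position'],s['force'])
cv2.imwrite("pics/k1c.png",cv2.resize(a[130:290,230:430],(800,640)[:2] if 0 else (750,600),interpolation=3))
E
```

```text
clock: 11.27
position: [0.5051, -0.0044, 0.2454]
tool_rot: [-1.571, 0.0, 0.078]
force: [-0.6, -0.1, -0.4]
grip_width: 0.0851
[ 0.50514421 -0.00440498  0.24541892] [-1.57056001e+00  2.10027706e-04  7.76740506e-02] [ 0.50517907 -0.0045448   0.2454626 ] [-0.63809451 -0.05593603 -0.36091295]
```

View pics/k1.png

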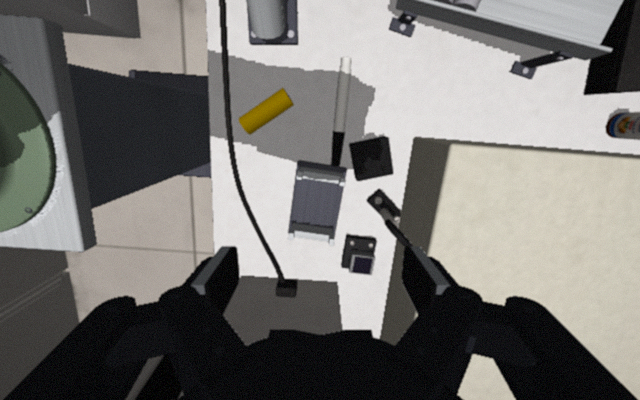

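View pics/k1c.png

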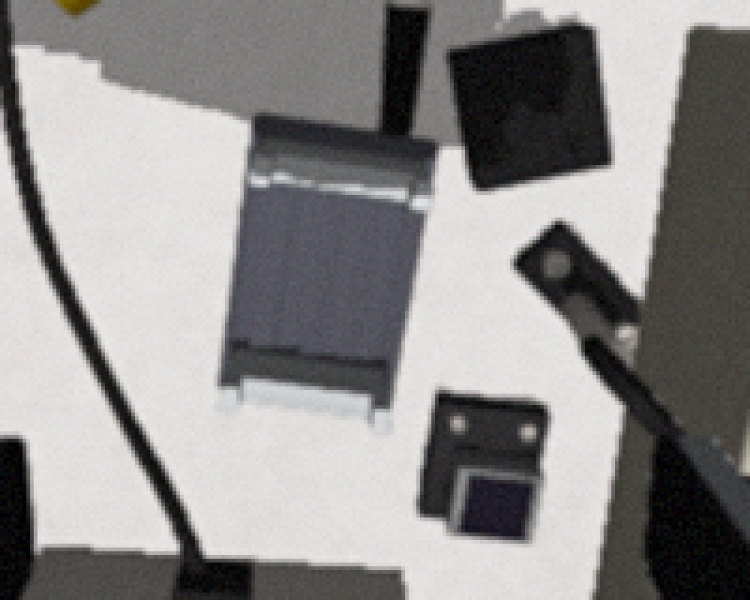

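```bash
python3 - <<'E'
from h import *
d=np.load("w6.npz");cam=(d['K'],d['R'],d['t'])
def A(n,u,v,z):
    p=plane("wrist",230+u/3.75,130+v/3.75,z,cam)*1e3;print(n,np.round(p[:2],1));return p[:2]
a=A("base+y -x",254,114,.008);b=A("base+y +x",437,143,.008);A("base side -x",233,300,.008);A("base side -x low",223,375,.008);A("base +x side",412,300,.008);A("base +x low",396,380,.008)
print("yaw",np.degrees(np.arctan2(b[1]-a[1],b[0]-a[0])),np.hypot(*(b-a)))
for q in[(243,380),(370,395),(368,418),(243,402)]:A("rib-y",*q,.035)
for q in[(274,176),(410,194),(410,203),(274,186)]:A("rib+y",*q,.035)
for q in[(219,388),(239,391),(239,410),(219,408)]:A("cheek -y -x",*q,.046)
for q in[(372,408),(392,411),(391,430),(371,427)]:A("cheek -y +x",*q,.046)
for q in[(249,172),(270,175),(270,187),(249,184)]:A("cheek +y -x",*q,.046)
for q in[(411,194),(431,197),(430,210),(410,207)]:A("cheek +y +x",*q,.046)
E
python3 - <<'E'
import cv2
a=cv2.imread("pics/k1.png")
cv2.imwrite("pics/k1d.png",cv2.resize(a[155:250,280:355],(474,600),interpolation=3))
E
```

```text
base+y -x [472.7  10.5]
base+y +x [540.5   5.2]
base side -x [468.7 -61.6]
base side -x low [466.3 -92.9]
base +x side [537.3 -56.1]
base +x low [534.3 -89.6]
yaw -4.53596623252556 67.95508761230151
rib-y [476.  -82.9]
rib-y [522.8 -85.1]
rib-y [522.9 -94.3]
rib-y [476.5 -91.6]
rib+y [482.7  -6.2]
rib+y [530.1  -8.9]
rib+y [530.4 -12.1]
rib+y [482.9  -9.8]
cheek -y -x [468.4 -81.9]
cheek -y -x [475.6 -82.5]
cheek -y -x [476.  -89.8]
cheek -y -x [468.8 -89.6]
cheek -y +x [523.3 -85.3]
cheek -y +x [530.5 -85.9]
cheek -y +x [530.8 -93.3]
cheek -y +x [523.5 -92.7]
cheek +y -x [474.8  -3.2]
cheek +y -x [481.9  -3.7]
cheek +y -x [482.1  -7.8]
cheek +y -x [475.   -7.3]
cheek +y +x [529.5  -6.5]
cheek +y +x [536.3  -7. ]
cheek +y +x [536.4 -11.5]
cheek +y +x [529.6 -11. ]
```

View pics/k1d.png

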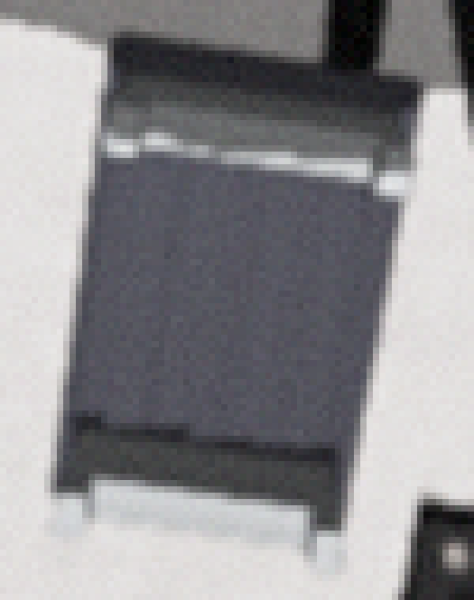

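```bash
python3 -m crank '[{"hand":0,"dx":-10,"dy":0,"dz":38,"yaw":0},{"hand":0,"dx":-20,"dy":0,"dz":78,"yaw":0},{"hand":0,"dx":-30,"dy":0,"dz":118,"yaw":0},{"hand":0,"dx":-40,"dy":0,"dz":158,"yaw":0},{"hand":0,"dx":-50,"dy":0,"dz":195,"yaw":0},{"hand":0,"dx":-57.5,"dy":0,"dz":220,"yaw":0},{"hand":0,"dx":-57.5,"dy":0,"dz":228,"yaw":0},{"hand":0,"dx":-57.5,"dy":0,"dz":228,"yaw":0},{"hand":0,"dx":-57.5,"dy":35,"dz":228,"yaw":0},{"hand":0,"dx":-57.5,"dy":75,"dz":228,"yaw":0},{"hand":0,"dx":-57.5,"dy":100,"dz":228,"yaw":0},{"hand":0,"dx":-57.5,"dy":100,"dz":228,"yaw":0}]'
python3 -m crank '[{"hand":0,"dx":0,"dy":20,"dz":0,"yaw":0},{"hand":0,"dx":0,"dy":40,"dz":0,"yaw":0},{"hand":0,"dx":0,"dy":55,"dz":0,"yaw":0},{"hand":0,"dx":0,"dy":60,"dz":0,"yaw":0},{"hand":0,"dx":0,"dy":60,"dz":0,"yaw":0},{"hand":0,"dx":0,"dy":60,"dz":0,"yaw":0}]'
python3 - <<'E'
from h import *
for n in("wrist","side"):
    a=bot.grab_frame(n)[...,::-1]
    if n=="side": a=cv2.resize(a[60:210,300:450],(600,600),interpolation=3)
    cv2.imwrite(f"pics/q1{n}.png",a)
s=bot.observe();print(s['position'],s['tool_rot'],s['force'],s['moment'])
E
```

```text
clock: 12.32
position: [0.4291, 0.2152, 0.1418]
tool_rot: [-1.575, 0.005, 0.075]
force: [-1.7, -0.5, -1.2]
grip_width: 0.0849
clock: 12.82
position: [0.4314, 0.2173, 0.0867]
tool_rot: [-1.57, -0.001, 0.075]
force: [0.4, 0.2, 0.2]
grip_width: 0.0852
[0.4313512  0.21760944 0.08678255] [-1.56999804e+00 -1.45961686e-03  7.56934092e-02] [-0.43251794  0.28363581  0.31696347] [-0.02569095 -0.00112194 -0.01175147]
```

View pics/q1side.png

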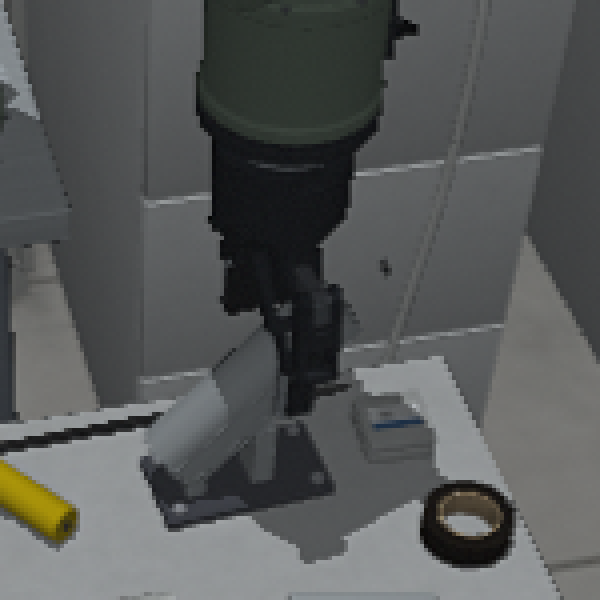

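View pics/q1wrist.png

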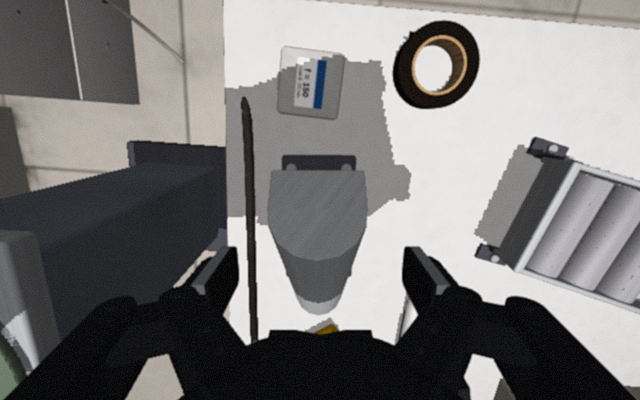

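```bash
python3 -m crank '[{"hand":0,"dx":0,"dy":3,"dz":0,"yaw":0},{"hand":0,"dx":0,"dy":5,"dz":0,"yaw":0},{"hand":0,"dx":0,"dy":7,"dz":0,"yaw":0},{"hand":0,"dx":0,"dy":7,"dz":0,"yaw":0},{"hand":0,"dx":0,"dy":7,"dz":0,"yaw":0}]'
python3 -c "
from workcell import bot
print([bot.observe()[k] for k in('position','force','moment')])"
```

```text
clock: 13.33
position: [0.4306, 0.2174, 0.0784]
tool_rot: [-1.571, 0.0, 0.076]
force: [-0.6, 0.4, 0.1]
grip_width: 0.0858
[array([0.43061323, 0.21739571, 0.07841337]), array([-0.61921813,  0.39741289,  0.08009954]), array([-0.04053915,  0.01946286,  0.02095309])]
```

```bash
python3 -m crank '[{"hand":0,"dx":0,"dy":1,"dz":0,"yaw":0},{"hand":0,"dx":0,"dy":1.5,"dz":0,"yaw":0},{"hand":0.3,"dx":0,"dy":1.5,"dz":0,"yaw":0},{"hand":0.5,"dx":0,"dy":1.5,"dz":0,"yaw":0},{"hand":0.6,"dx":0,"dy":1.5,"dz":0,"yaw":0},{"hand":0.7,"dx":0,"dy":1.5,"dz":0,"yaw":0},{"hand":1,"dx":0,"dy":1.5,"dz":0,"yaw":0},{"hand":1,"dx":0,"dy":1.5,"dz":0,"yaw":0},{"hand":1,"dx":0,"dy":1.5,"dz":0,"yaw":0}]' 60
python3 - <<'E'
from h import *
for n in("wrist","side"):
    a=bot.grab_frame(n)[...,::-1]
    if n=="side": a=cv2.resize(a[60:210,300:450],(600,600),interpolation=3)
    cv2.imwrite(f"pics/q2{n}.png",a)
s=bot.observe();print(s['position'],s['tool_rot'],s['force'],s['moment'],s['grip_width'])
E
```

```text
clock: 14.08
position: [0.4307, 0.2175, 0.0772]
tool_rot: [-1.571, -0.0, 0.076]
force: [-2.3, -0.6, 5.3]
grip_width: 0.035
[0.43068856 0.21745095 0.07722442] [-1.57063341e+00 -5.80780509e-05  7.56757825e-02] [-1.02158383 -0.72720954  6.77077536] [-0.09223416  0.44361324 -0.15508913] 0.035121448148451806
```

View pics/q2wrist.png

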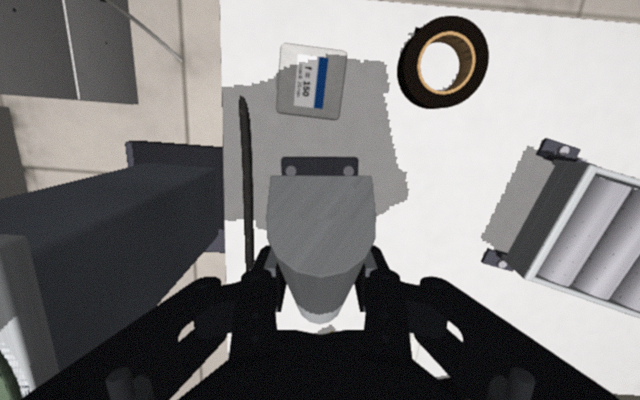

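View pics/q2side.png

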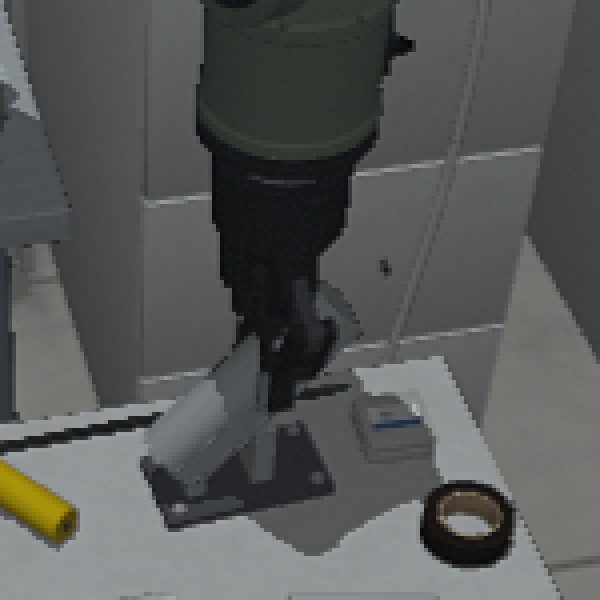

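```bash
python3 -m crank '[{"hand":1,"dx":0,"dy":-4,"dz":0,"yaw":0},{"hand":1,"dx":0,"dy":-15,"dz":0,"yaw":0},{"hand":1,"dx":0,"dy":-40,"dz":0,"yaw":0},{"hand":1,"dx":0,"dy":-75,"dz":0,"yaw":0},{"hand":1,"dx":0,"dy":-105,"dz":0,"yaw":0},{"hand":1,"dx":0,"dy":-120,"dz":0,"yaw":0},{"hand":1,"dx":0,"dy":-120,"dz":0,"yaw":0},{"hand":1,"dx":0,"dy":-120,"dz":0,"yaw":0}]' 60
python3 - <<'E'
from h import *
d=np.load("w6.npz");cam=(d['K'],d['R'],d['t'])
print("sonicator foot",[np.round(plane("wrist",230+u/3.75,130+v/3.75,0,cam)[:2]*1e3) for u,v in[(40,548),(400,572)]])
print("iris base",[np.round(plane("wrist",230+u/3.75,130+v/3.75,.006,cam)[:2]*1e3) for u,v in[(515,262),(560,222),(640,300)]])
a=bot.grab_frame("side")[...,::-1]
cv2.imwrite("pics/q3.png",cv2.resize(a[20:210,270:450],(568,600),interpolation=3))
s=bot.observe();print(s['position'],s['tool_rot'],s['force'],s['moment'],s['grip_width'])
E
```

```text
clock: 14.85
position: [0.4306, 0.2177, 0.1972]
tool_rot: [-1.57, -0.001, 0.076]
force: [-1.3, -0.4, -4.2]
grip_width: 0.0348
sonicator foot [array([ 392., -181.]), array([ 545., -181.])]
iris base [array([575., -38.]), array([590., -21.]), array([625., -50.])]
[0.43019426 0.21737963 0.19639688] [-1.57099960e+00  6.32161358e-04  7.62468068e-02] [ 0.70599228 -0.04448839 -3.54987293] [-0.01318037  0.00594003  0.03078479] 0.03502277499967062
```

View pics/q3.png

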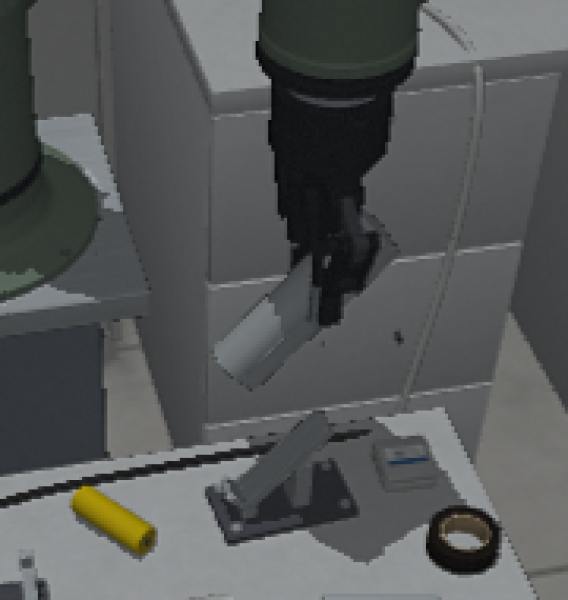

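```bash
python3 -m crank '[{"hand":1,"dx":3,"dy":0,"dz":-18,"yaw":0},{"hand":1,"dx":9,"dy":0,"dz":-54,"yaw":0.03},{"hand":1,"dx":16,"dy":0,"dz":-92,"yaw":0.06},{"hand":1,"dx":23,"dy":0,"dz":-130,"yaw":0.09},{"hand":1,"dx":29,"dy":0,"dz":-168,"yaw":0.12},{"hand":1,"dx":36,"dy":0,"dz":-206,"yaw":0.147},{"hand":1,"dx":42,"dy":0,"dz":-240,"yaw":0.147},{"hand":1,"dx":47,"dy":0,"dz":-270,"yaw":0.147},{"hand":1,"dx":49.3,"dy":0,"dz":-286,"yaw":0.147},{"hand":1,"dx":49.3,"dy":0,"dz":-286,"yaw":0.147},{"hand":1,"dx":49.3,"dy":0,"dz":-286,"yaw":0.147},{"hand":1,"dx":49.3,"dy":0,"dz":-286,"yaw":0.147}]' 60
python3 -m crank '[{"hand":1,"dx":0,"dy":20,"dz":0,"yaw":0},{"hand":1,"dx":0,"dy":50,"dz":0,"yaw":0},{"hand":1,"dx":0,"dy":75,"dz":0,"yaw":0},{"hand":1,"dx":0,"dy":85,"dz":0,"yaw":0},{"hand":1,"dx":0,"dy":85,"dz":0,"yaw":0},{"hand":1,"dx":0,"dy":85,"dz":0,"yaw":0},{"hand":1,"dx":0,"dy":85,"dz":0,"yaw":0}]'
python3 - <<'E'
from h import *
cam=P("wrist");s=bot.observe();np.savez("w7.npz",K=cam[0],R=cam[1],t=cam[2],p=s['position'],r=s['tool_rot'])
for n in("wrist","side","top"):
    a=bot.grab_frame(n)[...,::-1]
    if n=="side": a=cv2.resize(a[100:260,200:360],(600,600),interpolation=3)
    if n=="top": a=cv2.resize(a[160:300,310:450],(600,600),interpolation=3)
    cv2.imwrite(f"pics/k2{n}.png",a)
print(s['position'],s['tool_rot'],s['force'],s['moment'],s['grip_width'])
E
```

```text
clock: 15.9
position: [0.5009, -0.0635, 0.1959]
tool_rot: [-1.571, 0.002, -0.071]
force: [0.8, 0.7, -3.3]
grip_width: 0.0352
clock: 16.48
position: [0.5021, -0.0638, 0.1131]
tool_rot: [-1.571, -0.001, -0.071]
force: [0.5, -0.2, -3.0]
grip_width: 0.035
[ 0.50213869 -0.0638043   0.11313625] [-1.57068421e+00 -1.33114376e-03 -7.07378316e-02] [ 0.49172478 -0.19361844 -2.97491482] [ 0.02959567  0.03905878 -0.02095197] 0.034969438243210985
```

View pics/k2wrist.png

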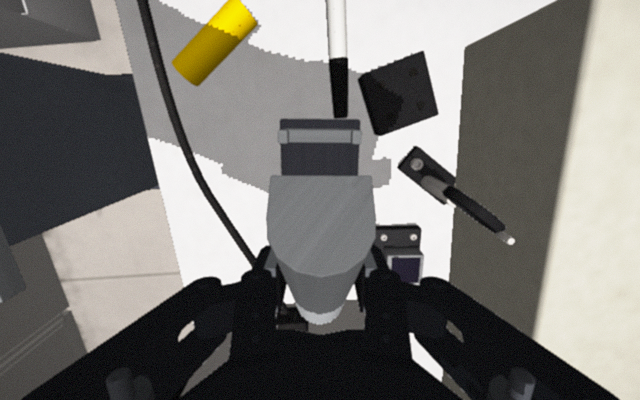

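View pics/k2side.png

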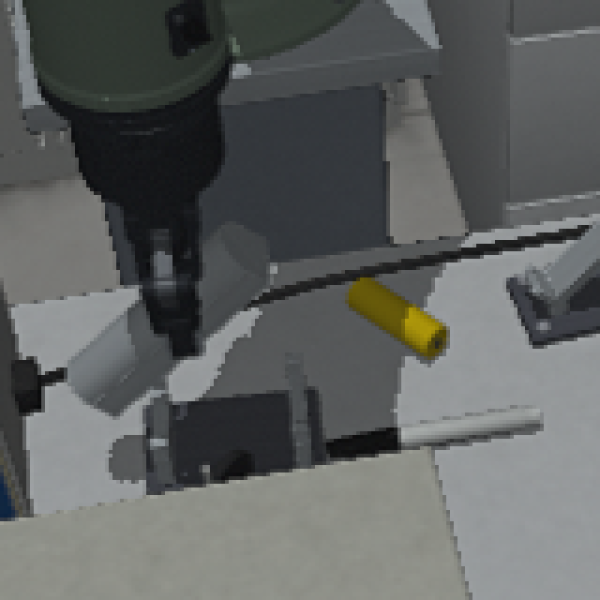

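View pics/k2top.png

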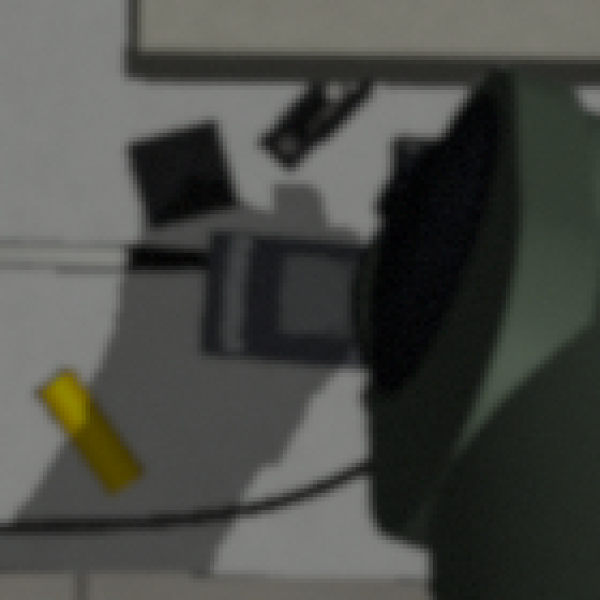

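```bash
python3 - <<'E'
from h import *
d=np.load("w7.npz");cam=(d['K'],d['R'],d['t']);T=d['p']*1e3;y=d['r'][2]
a=cv2.imread("pics/k2wrist.png");cv2.imwrite("pics/k2c.png",cv2.resize(a[105:185,260:380],(750,500),interpolation=3))
for u,v,z in[(281,121,.008),(360,120,.008),(280,129,.035),(361,129,.035),(280,143,.035),(361,143,.035),(279,130,.046),(361,130,.046)]:
    q=plane("wrist",u,v,z,cam)*1e3-T;print(u,v,z,np.round([q[0]*np.cos(y)+q[1]*np.sin(y),-q[0]*np.sin(y)+q[1]*np.cos(y)],1))
E
```

```text
281 121 0.008 [-33.8  70.2]
360 120 0.008 [33.9 71. ]
280 129 0.035 [-31.2  64.5]
361 129 0.035 [31.1 64.5]
280 143 0.035 [-31.6  53.9]
361 143 0.035 [31.6 53.9]
279 130 0.046 [-30.4  64.1]
361 130 0.046 [29.6 64.2]
```

View pics/k2c.png

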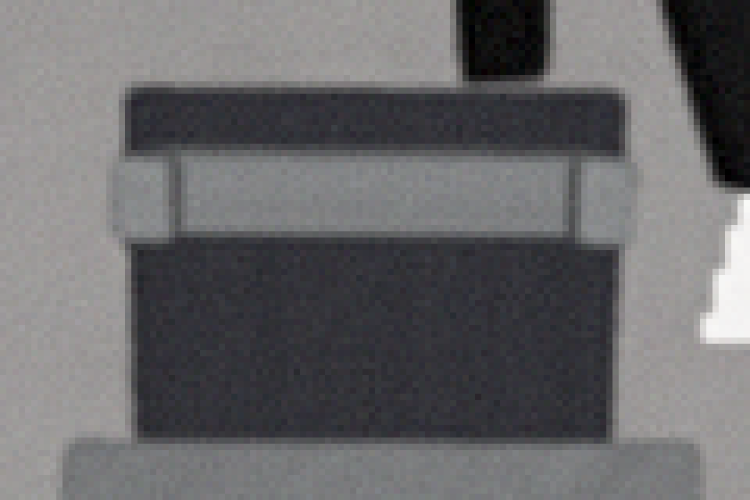

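```bash
python3 -m crank '[{"hand":1,"dx":0,"dy":15,"dz":0,"yaw":0},{"hand":1,"dx":0,"dy":29,"dz":0,"yaw":0},{"hand":1,"dx":0,"dy":36,"dz":0,"yaw":0},{"hand":1,"dx":0,"dy":39,"dz":0,"yaw":0},{"hand":1,"dx":0,"dy":40,"dz":0,"yaw":0},{"hand":1,"dx":0,"dy":41,"dz":0,"yaw":0},{"hand":1,"dx":0,"dy":41,"dz":0,"yaw":0},{"hand":1,"dx":0,"dy":41,"dz":0,"yaw":0}]' 50
python3 - <<'E'
from h import *
a=bot.grab_frame("side")[...,::-1]
a=cv2.resize(a[100:260,200:360],(600,600),interpolation=3)
cv2.imwrite("pics/k3.png",a)
s=bot.observe();print(s['position'],s['force'],s['moment'],s['grip_width'])
E
python3 - <<'E'
import numpy as np
for al in(45,40,35,30,25,20,15,10,5,0):
    p=np.radians(al);y=-47+53.6*np.cos(p)-11.1*np.sin(p);z=35+53.6*np.sin(p)+11.1*np.cos(p)-10
    print(al,"dz %.1f dy %.1f TCPz %.1f"%(y+16.95,70.75-z,z))
E
```

```text
clock: 17.3
position: [0.5018, -0.064, 0.0715]
tool_rot: [-1.571, -0.001, -0.071]
force: [1.2, -0.2, -3.6]
grip_width: 0.0352
[ 0.50175522 -0.06398384  0.07143389] [ 0.62463512 -0.08805933 -3.34938613] [-0.01031434 -0.0067912   0.00292735] 0.03499049531799451
45 dz 0.0 dy 0.0 TCPz 70.7
40 dz 3.9 dy 2.8 TCPz 68.0
35 dz 7.5 dy 5.9 TCPz 64.8
30 dz 10.8 dy 9.3 TCPz 61.4
25 dz 13.8 dy 13.0 TCPz 57.7
20 dz 16.5 dy 17.0 TCPz 53.8
15 dz 18.9 dy 21.2 TCPz 49.6
10 dz 20.8 dy 25.5 TCPz 45.2
5 dz 22.4 dy 30.0 TCPz 40.7
0 dz 23.6 dy 34.6 TCPz 36.1
```

View pics/k3.png

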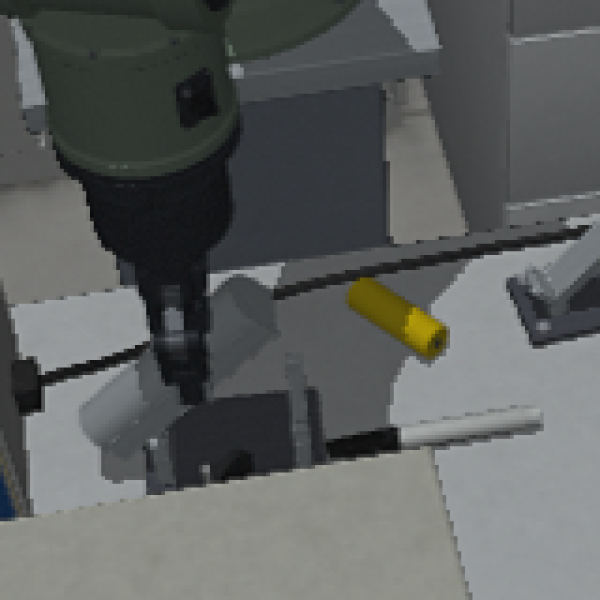

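```bash
python3 -m crank '[{"hand":1,"dx":0,"dy":2,"dz":0,"yaw":0},{"hand":1,"dx":0,"dy":3.3,"dz":3,"yaw":0},{"hand":1,"dx":0,"dy":5.5,"dz":6,"yaw":0},{"hand":1,"dx":0,"dy":7.7,"dz":8.5,"yaw":0},{"hand":1,"dx":0,"dy":9.8,"dz":10.8,"yaw":0},{"hand":1,"dx":0,"dy":9.8,"dz":10.8,"yaw":0},{"hand":1,"dx":0,"dy":9.8,"dz":10.8,"yaw":0}]' 25
python3 - <<'E'
from h import *
for n in("side","wrist"):
    a=bot.grab_frame(n)[...,::-1]
    if n=="side":a=cv2.resize(a[100:260,200:360],(600,600),interpolation=3)
    cv2.imwrite(f"pics/k4{n}.png",a)
s=bot.observe();print(s['position'],s['force'],s['moment'],s['grip_width'])
E
```

```text
clock: 17.93
position: [0.5026, -0.0531, 0.0614]
tool_rot: [-1.571, -0.001, -0.071]
force: [-0.7, -1.3, 4.0]
grip_width: 0.0349
[ 0.50254629 -0.0531806   0.0614216 ] [0.35683859 0.39157965 3.67768258] [-0.29809378  0.14945948 -0.02553113] 0.035068870288132575
```

View pics/k4side.png

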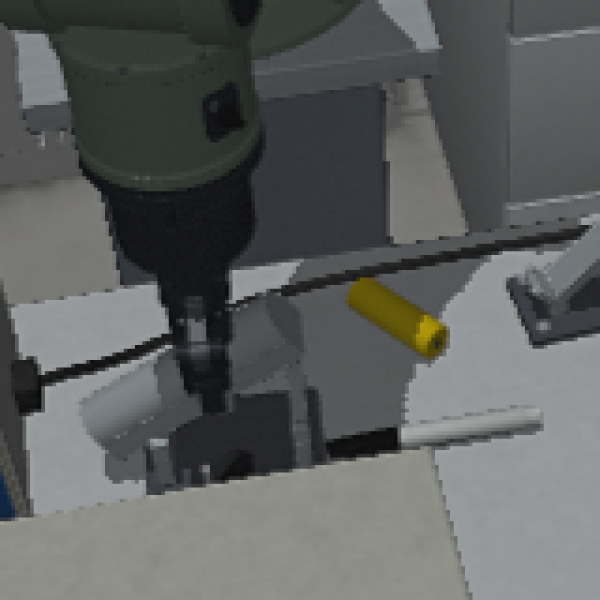

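View pics/k4wrist.png

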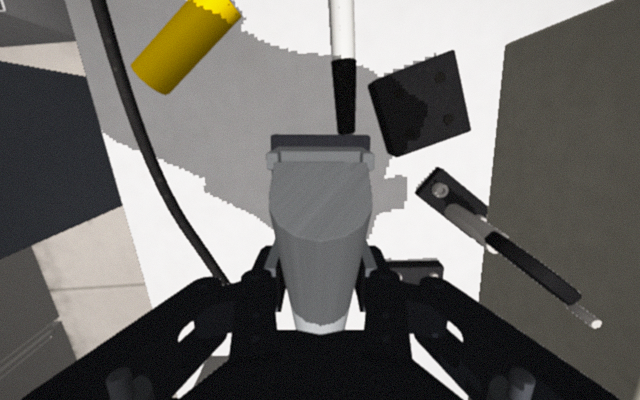

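```bash
python3 -m crank '[{"hand":1,"dx":0,"dy":1.8,"dz":1.5,"yaw":0},{"hand":1,"dx":0,"dy":3.7,"dz":3,"yaw":0},{"hand":1,"dx":0,"dy":5.7,"dz":4.4,"yaw":0},{"hand":1,"dx":0,"dy":7.6,"dz":5.7,"yaw":0},{"hand":1,"dx":0,"dy":9.7,"dz":7,"yaw":0},{"hand":1,"dx":0,"dy":11.8,"dz":8.1,"yaw":0},{"hand":1,"dx":0,"dy":14,"dz":9.1,"yaw":0},{"hand":1,"dx":0,"dy":16.2,"dz":10,"yaw":0},{"hand":1,"dx":0,"dy":18.5,"dz":10.8,"yaw":0},{"hand":1,"dx":0,"dy":20.7,"dz":11.6,"yaw":0},{"hand":1,"dx":0,"dy":20.7,"dz":11.6,"yaw":0},{"hand":1,"dx":0,"dy":20.7,"dz":11.6,"yaw":0}]' 25
python3 - <<'E'
from h import *
for n in("side","wrist"):
    a=bot.grab_frame(n)[...,::-1]
    if n=="side":a=cv2.resize(a[100:260,200:360],(600,600),interpolation=3)
    cv2.imwrite(f"pics/k5{n}.png",a)
s=bot.observe();print(s['position'],s['force'],s['moment'],s['grip_width'])
E
```

```text
clock: 19.03
position: [0.5037, -0.0409, 0.0407]
tool_rot: [-1.57, -0.001, -0.07]
force: [0.9, 4.1, 4.6]
grip_width: 0.035
[ 0.50366158 -0.04109613  0.04068485] [2.34184349 2.38205221 4.02409596] [ 0.33395643 -0.28752555  0.08170908] 0.03500846611257174
```

View pics/k5side.png

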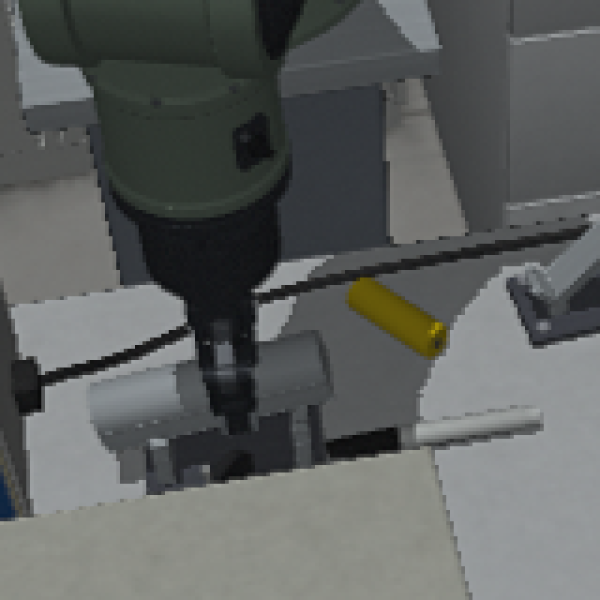

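View pics/k5wrist.png

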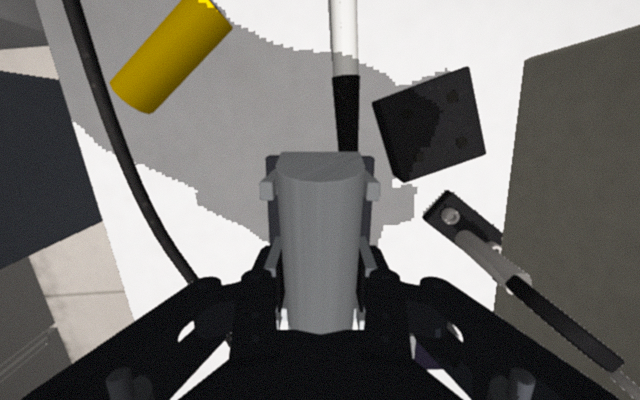

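Nearly flat and centred between the cheeks. I finish the last few degrees.

```bash
python3 -m crank '[{"hand":1,"dx":0,"dy":1.5,"dz":0.4,"yaw":0},{"hand":1,"dx":0,"dy":3,"dz":0.8,"yaw":0},{"hand":1,"dx":0,"dy":4.5,"dz":1.2,"yaw":0},{"hand":1,"dx":0,"dy":4.5,"dz":1.2,"yaw":0},{"hand":1,"dx":0,"dy":4.5,"dz":1.2,"yaw":0}]' 25
python3 - <<'E'
from h import *
for n in("side","wrist"):
    a=bot.grab_frame(n)[...,::-1]
    if n=="side":a=cv2.resize(a[100:260,200:360],(600,600),interpolation=3)
    cv2.imwrite(f"pics/k6{n}.png",a)
s=bot.observe();print(s['position'],s['force'],s['moment'],s['grip_width'])
E
```

```text
clock: 19.55
position: [0.5038, -0.0396, 0.0363]
tool_rot: [-1.57, -0.001, -0.07]
force: [0.3, 5.8, 8.5]
grip_width: 0.0352
[ 0.50378099 -0.03963166  0.03628146] [1.18115578 5.46608309 7.70534294] [ 0.76563482 -0.17731764  0.04780298] 0.03497158317308914
```

View pics/k6side.png

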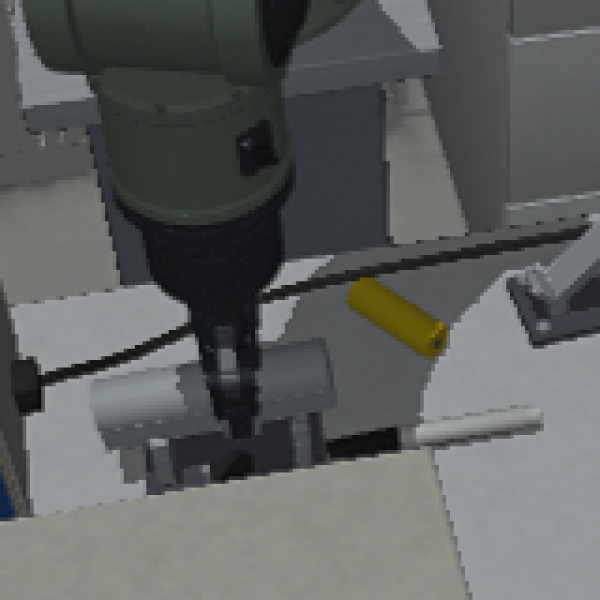

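```bash
python3 -m crank '[{"hand":0.55,"dx":0,"dy":0,"dz":0,"yaw":0},{"hand":0.5,"dx":0,"dy":0,"dz":0,"yaw":0},{"hand":0.4,"dx":0,"dy":0,"dz":0,"yaw":0},{"hand":0.3,"dx":0,"dy":0,"dz":0,"yaw":0},{"hand":0.3,"dx":0,"dy":0,"dz":0,"yaw":0},{"hand":0.3,"dx":0,"dy":0,"dz":0,"yaw":0}]' 25
python3 -m crank '[{"hand":0.3,"dx":0,"dy":-10,"dz":0,"yaw":0},{"hand":0.3,"dx":0,"dy":-35,"dz":0,"yaw":0},{"hand":0.3,"dx":0,"dy":-70,"dz":0,"yaw":0},{"hand":0.3,"dx":0,"dy":-110,"dz":0,"yaw":0},{"hand":0.3,"dx":0,"dy":-150,"dz":20,"yaw":0},{"hand":0.3,"dx":0,"dy":-180,"dz":50,"yaw":0},{"hand":0.3,"dx":0,"dy":-190,"dz":60,"yaw":0},{"hand":0.3,"dx":0,"dy":-190,"dz":60,"yaw":0},{"hand":0.3,"dx":0,"dy":-190,"dz":60,"yaw":0},{"hand":0.3,"dx":0,"dy":-190,"dz":60,"yaw":0}]'
python3 - <<'E'
from h import *
cam=P("wrist");s=bot.observe()
C=np.array([.5028,-.0473]);y=-.07
pts=np.array([[C[0]+a*np.cos(y)-b*np.sin(y),C[1]+a*np.sin(y)+b*np.cos(y),z] for b in(-.07,.07) for a,z in[(-.018,.035),(-.018,.053),(0,.071),(.018,.053),(.018,.035)]])
for n in("wrist","side"):
    a=bot.grab_frame(n)[...,::-1].copy();cv2.imwrite(f"pics/z{n}full.png",a)
    q=proj(n,pts,cam if n=="wrist" else P("side"))
    o=(250,80) if n=="wrist" else (210,140);w=(140,140)
    c=cv2.resize(a[o[1]:o[1]+140,o[0]:o[0]+140],(595,595),interpolation=3)
    for u,v in q:cv2.circle(c,(int((u-o[0]+.5)*4.25),int((v-o[1]+.5)*4.25)),3,(0,0,255),-1)
    cv2.imwrite(f"pics/z{n}.png",c)
print(s['position'],s['force'],s['grip_width'],s['clock'])
E
```

```text
clock: 20.15
position: [0.5031, -0.0405, 0.0359]
tool_rot: [-1.571, 0.0, -0.071]
force: [-0.0, -0.2, 0.8]
grip_width: 0.0598
clock: 20.98
position: [0.5069, 0.0187, 0.2257]
tool_rot: [-1.571, 0.001, -0.072]
force: [0.2, -0.5, -0.9]
grip_width: 0.0598
[0.50688845 0.01865684 0.22566076] [ 0.20636608 -0.54218267 -0.8645572 ] 0.05980902903930357 20.9833
```

View pics/zwrist.png

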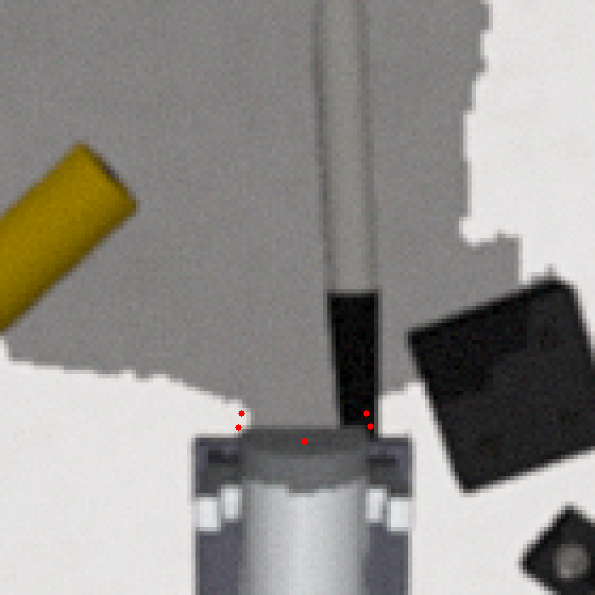

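View pics/zside.png

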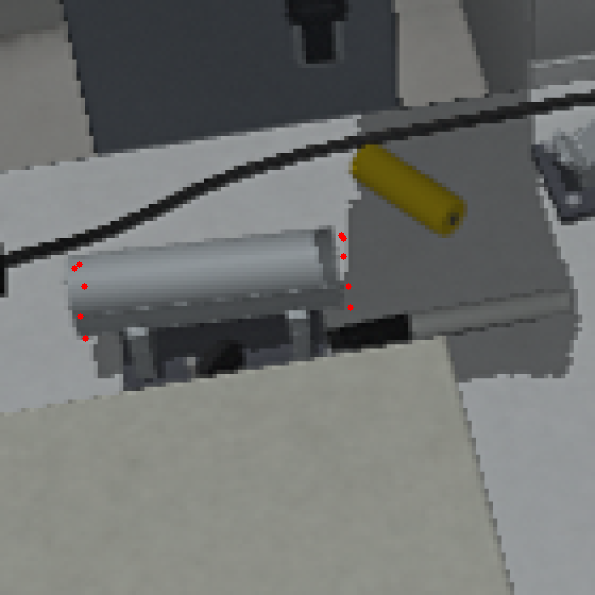

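View pics/zsidefull.png

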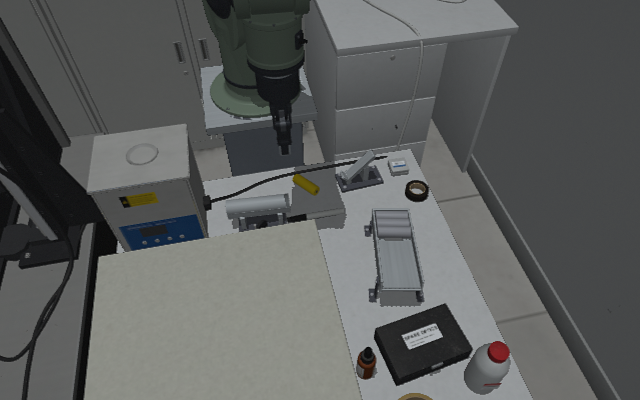

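The bar lies flat between the cheeks, but a few mm off the middle lengthwise. I measure that.

```bash
python3 - <<'E'
import cv2
a=cv2.imread("pics/zwristfull.png")
cv2.imwrite("pics/zw2.png",cv2.resize(a[165:335,280:365],(300,600),interpolation=3))
a=cv2.imread("pics/zwristfull.png")
cv2.imwrite("pics/zw3.png",cv2.resize(a[175:215,290:350],(780,520),interpolation=3))
E
python3 - <<'E'
from h import *
a=bot.grab_frame("top")[...,::-1];cv2.imwrite("pics/zt.png",cv2.resize(a[180:270,320:440],(800,600),interpolation=3))
E
```

```text
(no output)
```

View pics/zw3.png

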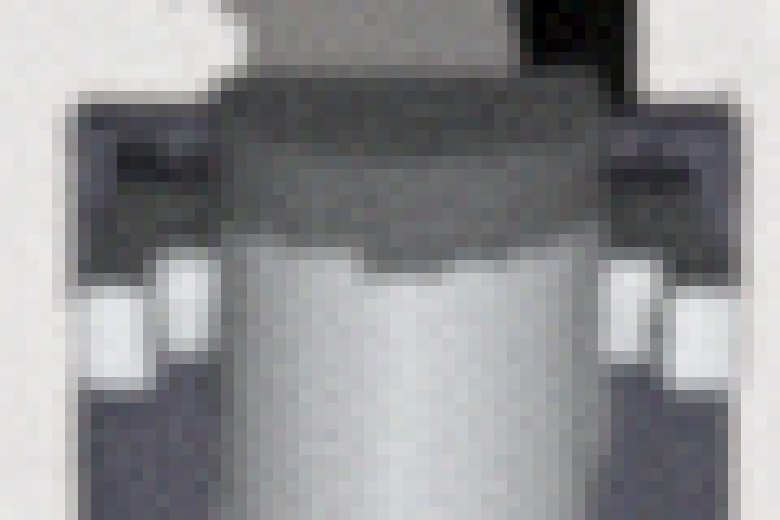

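View pics/zt.png

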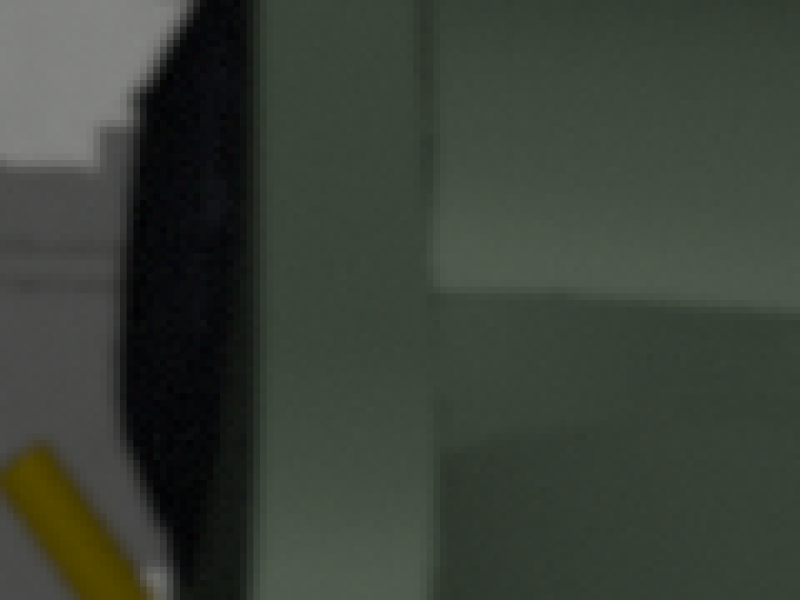

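View pics/zw2.png

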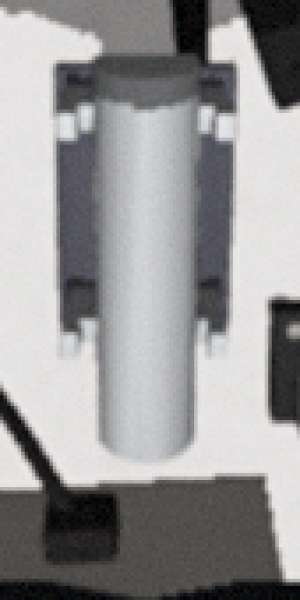

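```bash
python3 - <<'E'
from h import *
cam=P("wrist");y=-.07
def A(n,u,v,z):
    q=plane("wrist",u,v,z,cam)*1e3-[502.8,-47.3,0];print(n,np.round([q[0]*np.cos(y)+q[1]*np.sin(y),-q[0]*np.sin(y)+q[1]*np.cos(y)],1))
A("end flat edge L",308,180.8,.035);A("R",336,180.8,.035);A("apex +y",320,186.9,.071);A("apex -y",321,295.3,.071)
for u in(297.5,305.5,336.5+5,345.5):A("cheek+y hi",290+0+(u-290),175+285/13,.046)
A("cheek+y lo",299,175+390/13,.046);A("rib+y hi",304,175+252/13,.035);A("rib+y lo",304,175+352/13,.035)
A("rib-y hi",280+88/3.53,165+319/3.53,.035);A("rib-y lo",280+88/3.53,165+344/3.53,.035)
A("base +y",300,175+98/13,.008)
E
```

```text
end flat edge L [-16.   64.8]
R [18.3 64.8]
apex +y [-1.2 65.9]
apex -y [ -0.3 -72.3]
cheek+y hi [-28.4  47.4]
cheek+y hi [-18.8  47.4]
cheek+y hi [24.6 47.3]
cheek+y hi [29.4 47.3]
cheek+y lo [-26.9  37.2]
rib+y hi [-21.2  47.6]
rib+y lo [-21.4  37.6]
rib-y hi [-21.5 -36.3]
rib-y lo [-21.7 -46.8]
base +y [-27.9  56.5]
```

```bash
python3 - <<'E'
from h import *
b=bot.grab_frame("side")[...,::-1];a=cv2.imread("pics/side0.png")
cv2.imwrite("pics/end.png",np.hstack([cv2.resize(x[145:310,290:445],(395,420),interpolation=3) for x in(a,b)]))
for n,X in(("p1",10),("p2",35),("p3",59)):
    c=np.array([582,231.5])+X*np.array([.976,-.219]);print(n,np.round(proj("side",[[c[0]/1e3,c[1]/1e3,.036+X*.000176+.0127]])[0],1))
E
```

```text
p1 [389.2 214.2]
p2 [390.4 221.9]
p3 [391.6 229.6]
```

View pics/end.png

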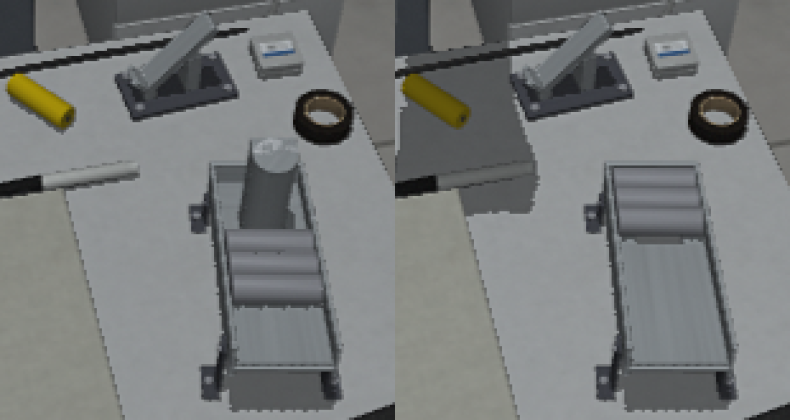

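In the before/after side view the three posts rest at the stop and the bystanders in view have not moved. I hand the job in.

```bash
python3 -c "
from workcell import bot
print(bot.job_done(), bot.observe()['clock'])"
```

```text
the job is handed in; nothing more can be done
the job is handed in; nothing more can be done
```

The job is done and handed in at about 21 s of the 58 s allowed. I lifted the bar out of the slot and the three posts rolled to the end stop. I tipped it onto the sloped rest, flat side on the slope and its end on the lip, and let go. Then I regripped it near its middle, about 7 mm off by the geometry, and laid it on the rack.

- **Rest:** the bar matched its predicted seat in both the wrist and side views before I regripped it.
- **Rack:** the bar lies flat on both ribs, centred between the cheeks. Lengthwise it sits about 4 mm toward −y of the rack's middle. I left that, as both ends overhang the ribs well.
- **Forces:** every reading I took was under about 10 N, but I only read them at the end of each move.
- **Posts and bystanders:** all three posts sit together at the stop. Nothing has visibly moved in the side view: the marker, tape and lens box, and the yellow look-alike. The sample block, riser and iris post I saw only in wrist views during the laying; I made no before/after comparison for them, and the arm blocked the last top picture.

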